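Load valve cartridges on a braked carrier

ROBOT

A 7-joint arm with a two-finger parallel gripper is mounted at the origin on the work surface. World frame = base frame: x ahead of the robot, y to its left, z up, the work surface at z = 0. Lengths are in m, angles in rad, forces in N, time in s.
With the tool pointing down it reaches from about 0.425 to 0.925 m from the base axis. Payload 6.8 kg.
Tool frame: the origin (TCP) lies between the finger pads; the fingertips stand r.tcp_to_tips ahead of it and the grasp point (between the pads) is the TCP (r.tcp_to_tips is the distance from the TCP to the fingertips, in m); z points along the fingers, y is the line along which they close (so a half turn about z gives the same grasp; the last joint's range is limited). The gripper opens to 85 mm and grips with 20 to 120 N. Pads are 22 mm wide; open, the fingers measure 114 mm over their backs; the gripper's body (76 mm by 85 mm) begins 54 mm behind the grasp point. The pads swing forward as they close: fully open they stand 13 mm farther back than shut.
Start: joints at [1.018, 0.477, 0.022, 1.555, -0.011, 1.109, -0.083], TCP at [0.29, -0.609, 0.25] pointing down, gripper open.
Joint ranges: [-2.96, 2.96], [-0.34, 2.1], [-1.41, 1.46], [0.24, 2.44], [-1.37, 4.51], [0.17, 1.92], [-2.96, 2.96]. Speed limits (rad/s): [2.39, 2.39, 3.14, 3.14, 3.14, 3.14, 3.14].

INTERFACE

Orientations are given as a rotation vector (axis times angle).
In Python, from bench import r gives the robot as it stands.
- The arm moves only by the tool servo_tool, never from a script. Its argument "commands" is a list of rows, each a list of 2 entries, a list of its own where there are three numbers: the shift along the tool's x, y, z normalised to -1 to 1, where 1 is 250 mm, then the turn, a rotation vector about the tool's x, y, z normalised to -1 to 1, where 1 is 90 degrees. In form: [[[dx, dy, dz], [ax, ay, az]], ...]. A call has 1 to 20 rows; each row is the pose to reach, as a shift and turn from the pose commanded when the call began, along the tool's axes at that moment; what a row does not reach only later rows make up. A row lasts 1/10 s, in which the tool goes at most 50 mm and 8.59 degrees, less where a joint would pass 70% of its speed; a pose out of reach is approached as far as the arm can. A call with a number of a shift or a turn outside -1 to 1 is refused whole. A call with a gripper value outside its range is refused whole. "claw" is the closure, from 0 (fully open) to 1 (shut), set as the call begins (left out, the last holds). The fingers move at their own pace and stop on an object; "squeeze" is the grip in N (left out, the last holds). Time passes only in rows, so rows that repeat a pose let the fingers close. It gives the time, the measured TCP pose, the force, the opening and the grip force at its end, in the units of the state.
- r.get_obs(): the state, without advancing time (a new reading comes with each control period).
- r.grab_frame(name): name is "scene" or "top" or "wrist"; returns (picture, depth): 384x512x3 uint8, red, green, blue; 384x512 float32, m along the optical axis (not along the pixel's ray), 0 where there is no reading.
- r.camera_model(name): a dict with "fx", "fy", "cx", "cy" (pixels), "extrinsics" (4x4, takes a point from camera to world coordinates); the wrist camera has in their place "hand_eye" (4x4, takes a point from camera to tool coordinates, whose origin is the TCP and whose axes are the flange's). Camera axes: x right, y down, z forward; pixel columns grow to the right and rows downward; lengths in m; the calibration is good to about 2 mm. A picture is of the moment at which its call begins: read the wrist's pose just before it. camera_model takes no time and is no camera call.
- r.hand_in(): hands the job in; it is judged then, once.
Trained networks look in the newest picture that a camera, given by its name, has taken for a name from the list of things; names that differ only in an ending like _2 or _b are one class to them, and where a whole thing is asked for, a point or a joint stands for the part that bears it (a point fixed in the world has none). Each returns a list of dicts, best first, with "confidence" (0 to 1); they miss things now and then, are a little off and sometimes report something else, mostly with a low value. They report only what shows in the picture. A call takes as long as a camera call.
- r.boxes_of(camera, target): "uv" ([column, row] in pixels, amid what is visible of it).
- r.mark_of(camera, target): "uv" ([column, row] in pixels: a listed point, or the origin of a listed thing).
The state is a dict: "clock": time; "joints": joint angles; "qvel": joint speeds; "tau": joint torques, N m; "tcp_pos": TCP position; "orientation": TCP orientation; "contact_force": force on the tool from outside, world axes, zero at the start; "moment": the same for the moment, N m; "grip_width": finger opening in m; "gripper_force": force on a finger pad.
Only numpy, scipy, OpenCV 4.12 (cv2) and the standard library are available. Lean on these libraries where they do the work, as an engineer would, in place of code of your own. Each camera call takes 0.05 s, during which the arm holds its last target. There are 200 camera calls.

TASK

Pull the carrier's brake lever up to the third of its four notches (the green mark) and let go, then lay every cartridge from the tray on its side in the carrier's cradles, one per cradle, any cradle and either way round. With all of them loaded, press the green release button until the lever has swung fully home, push the carrier by its yellow handle to the end of its travel, away from the brake, and let go; all cartridges must end lying in cradles. Do not disturb the grease jar, junction box and screwdriver.

Things in the scene. Friction and masses are not known exactly. Their poses are not given: they have to be found in the camera images.
- station: fixed aluminium rail bed 140 x 540 mm that carries everything below; origin on the bench under the carrier's middle when the carrier is at its loading end; its x points away from the robot (within about 6 degrees), the carrier travels along its -y, the brake stands at its +y end (y = +225 mm). All station offsets here are in this frame
- carrier (a joint): travel of the carrier towards station -y, m: 0 loading end (where it starts), 0.12 end of travel (stop). Blue deck 130 x 310 mm, top 32 mm above the bench; rolls with about 2 N of drag and stays where it is left. With the lever in notch 2 or higher a steel dog on the lever blocks the carrier at 0
- cradle1 (a point): cradle nearest the handle (moves with the carrier); point on the axis of a cartridge lying in it, 65.6 mm above the bench, axis along this frame's x (= station x). Two black 120-degree V blocks 10 mm thick, 30 mm either side of the point along x, V bottom 19.6 mm and V edges 8 mm below the point; free between them down to the deck, 33 mm below the point
- cradle2 (a point): like cradle1, 64 mm from it towards station -y
- cradle3 (a point): like cradle1, 128 mm from it towards station -y
- cradle4 (a point): like cradle1, 192 mm from it towards station -y
- carrier_handle (a point): top of the yellow upright handle plate at the carrier's brake end: 40 mm along station x, 14 mm along y, its upper part clear from 45 to 120 mm above the bench; point in the middle of its top, 120 mm up; about 40 mm free between it and the brake
- lever (a joint): brake lever angle, rad: 0 home (lying towards the robot, 20 degrees above level), grows as it is pulled up and away from the robot, end stop 1.34. Ratchet notches at 0.30, 0.58, 0.86 (third, green mark on the blue dial) and 1.14; let go in between, it falls back to the notch below. Sprung home (2 to 4 N at the ball); goes down only while the release button is pressed
- lever_ball (a point): centre of the red ball, 32 mm across, at the lever's free end, 130 mm from the pivot (the 12 mm rod joins it from the pivot side); 130 mm above the bench when home
- lever_hinge (a point): lever pivot, 85 mm above the bench; the lever swings in the station's x-z plane about the station's y axis
- release (a joint): release button, m: 0 up, 0.008 fully pressed down; sprung, 2.4 N at first to 5.5 N fully down; frees the lever from about 0.004 on. It also dips by itself as the ratchet clicks
- release_top (a point): middle of the top of the green round button, 28 mm across, 76 mm above the bench, 80 mm beyond the pivot along station x (clear of the lever's swing); pressed straight down
- tray: fixed grey tray 220 x 220 mm, floor 4 mm thick, rim 14 mm high, 4 mm walls; origin under its centre
- cartridge1: blue hexagonal valve cartridge: body 34 mm across flats, 39 mm across corners, 84 mm long, with a round brass nose 22 mm across, 14 mm long at its +z end; 0.24 kg. Origin in the middle of the body, z along its length to the nose, flats facing +x, -x and every 60 degrees. Starts upright in the tray, nose up, origin 46 mm above the bench, any yaw; may be absent
- cartridge2: blue hexagonal valve cartridge: body 34 mm across flats, 39 mm across corners, 84 mm long, with a round brass nose 22 mm across, 14 mm long at its +z end; 0.24 kg. Origin in the middle of the body, z along its length to the nose, flats facing +x, -x and every 60 degrees. Starts upright in the tray, nose up, origin 46 mm above the bench, any yaw; may be absent
- cartridge3: blue hexagonal valve cartridge: body 34 mm across flats, 39 mm across corners, 84 mm long, with a round brass nose 22 mm across, 14 mm long at its +z end; 0.24 kg. Origin in the middle of the body, z along its length to the nose, flats facing +x, -x and every 60 degrees. Starts upright in the tray, nose up, origin 46 mm above the bench, any yaw; may be absent
- cartridge4: blue hexagonal valve cartridge: body 34 mm across flats, 39 mm across corners, 84 mm long, with a round brass nose 22 mm across, 14 mm long at its +z end; 0.24 kg. Origin in the middle of the body, z along its length to the nose, flats facing +x, -x and every 60 degrees. Starts upright in the tray, nose up, origin 46 mm above the bench, any yaw; may be absent
- grease_jar: bystander: jar 56 mm across, 65 mm tall, orange cap; origin under its centre
- junction_box: bystander: white plastic box 70 x 110 x 55 mm; origin under its centre
- driver: bystander: yellow screwdriver lying beyond the tray, about 200 mm long

How it is judged:
On the way, in this order (a step that is already met when the one before it is completed fails the run):
1. the lever is in the third notch and let go, the carrier still at its loading end (value of joint lever between 0.78 and 0.95 rad and value of joint carrier below 0.01 m and contact force between the fingers and lever below 0.5 N), for 0.3 s.
2. every cartridge lies in a cradle, let go, with the brake still set in the third notch ((distance between cartridge1 and cradle1 below 0.014 m or distance between cartridge1 and cradle2 below 0.014 m or distance between cartridge1 and cradle3 below 0.014 m or distance between cartridge1 and cradle4 below 0.014 m) and angle between the z axis of each of cartridge1, cartridge2, cartridge3, cartridge4 and the x axis of cradle1, either way round below 0.15 rad and (distance between cartridge2 and cradle1 below 0.014 m or distance between cartridge2 and cradle2 below 0.014 m or distance between cartridge2 and cradle3 below 0.014 m or distance between cartridge2 and cradle4 below 0.014 m) and (distance between cartridge3 and cradle1 below 0.014 m or distance between cartridge3 and cradle2 below 0.014 m or distance between cartridge3 and cradle3 below 0.014 m or distance between cartridge3 and cradle4 below 0.014 m) and (distance between cartridge4 and cradle1 below 0.014 m or distance between cartridge4 and cradle2 below 0.014 m or distance between cartridge4 and cradle3 below 0.014 m or distance between cartridge4 and cradle4 below 0.014 m) and linear speed of each of cartridge1, cartridge2, cartridge3, cartridge4 below 0.02 m/s and value of joint lever between 0.78 and 0.95 rad and contact force between the fingers and cartridge1 below 0.3 N and contact force between the fingers and cartridge2 below 0.3 N and contact force between the fingers and cartridge3 below 0.3 N and contact force between the fingers and cartridge4 below 0.3 N), for 0.3 s.
3. the lever is back home (value of joint lever below 0.08 rad), for 0.2 s.
At the end, for the whole second after the job is handed in: every cartridge present lies at rest on its side in a cradle (middle within 14 mm of the cradle's point, axis within 0.15 rad of the cradle's), the carrier is at the end of its travel (joint above 0.11 m) and the lever is home (below 0.08 rad) ((distance between cartridge1 and cradle1 below 0.014 m or distance between cartridge1 and cradle2 below 0.014 m or distance between cartridge1 and cradle3 below 0.014 m or distance between cartridge1 and cradle4 below 0.014 m) and angle between the z axis of each of cartridge1, cartridge2, cartridge3, cartridge4 and the x axis of cradle1, either way round below 0.15 rad and (distance between cartridge2 and cradle1 below 0.014 m or distance between cartridge2 and cradle2 below 0.014 m or distance between cartridge2 and cradle3 below 0.014 m or distance between cartridge2 and cradle4 below 0.014 m) and (distance between cartridge3 and cradle1 below 0.014 m or distance between cartridge3 and cradle2 below 0.014 m or distance between cartridge3 and cradle3 below 0.014 m or distance between cartridge3 and cradle4 below 0.014 m) and (distance between cartridge4 and cradle1 below 0.014 m or distance between cartridge4 and cradle2 below 0.014 m or distance between cartridge4 and cradle3 below 0.014 m or distance between cartridge4 and cradle4 below 0.014 m) and linear speed of each of cartridge1, cartridge2, cartridge3, cartridge4 below 0.02 m/s and value of joint carrier above 0.11 m and value of joint lever below 0.08 rad); the robot touches nothing.
It fails at once if the grease jar is disturbed (moved over 30 mm) (distance of grease_jar from where it was at the start of the episode above 0.03 m).
It fails at once if the junction box is disturbed (moved over 30 mm) (distance of junction_box from where it was at the start of the episode above 0.03 m).
It fails at once if the screwdriver is disturbed (moved over 30 mm) (distance of driver from where it was at the start of the episode above 0.03 m).
Of cartridge1, cartridge2, cartridge3, cartridge4 only 3 to 4 are there at a start; the rules pass over those that are not, and their reading is None.
At some moment in a run one of cartridge1, cartridge2, cartridge3, cartridge4 may be knocked a few centimetres aside while the robot is not near it.
Once in a run the grip may slacken for a moment while it holds something.
It also fails if it takes over 208 s, if anything falls off the work surface, if the arm or the gripper's body presses on something with over 40 N, if the wrist force passes 120 N, or if a joint passes its speed limit or range.

## Working session

There is one attempt and no reset: what is moved stays moved. The work goes in short steps, Python scripts to look and compute and a tool call to move; the robot and the scene stay as the last step left them, time stands still between calls to the robot, and variables do not carry over. Pictures are saved under pics/ and viewed, at most 14 in all, crops included, and the job is handed in when it is done.

Besides the shell and the picture viewer there is one more tool, called after ">>>" as name([rows], argument=value, ...), one row to a line, values as JSON. servo_tool: Moves the arm, as the interface text tells. Scaled input: -1 to 1 covers 250 mm each way for a shift and 90 degrees each way for a turn. Its arguments: {"type":"object","properties":{"commands":{"type":"array"},"claw":{"type":"number"},"squeeze":{"type":"number"}},"required":["commands"]}

```bash
ls; mkdir -p pics; cat > h.py <<'E'
import numpy as np,cv2
from bench import r
from scipy.spatial.transform import Rotation as R
def grab(n):
    o=r.get_obs(); im,d=r.grab_frame(n); m=r.camera_model(n)
    if 'extrinsics' in m: T=np.array(m['extrinsics'])
    else:
        W=np.eye(4);W[:3,:3]=R.from_rotvec(o['orientation']).as_matrix();W[:3,3]=o['tcp_pos'];T=W@np.array(m['hand_eye'])
    return im,d,m,T
def ray(m,T,uv,z):
    v=T[:3,:3]@np.array([(uv[0]-m['cx'])/m['fx'],(uv[1]-m['cy'])/m['fy'],1]);return T[:3,3]+v*(z-T[2,3])/v[2]
def cloud(d,m,T):
    v,u=np.mgrid[:d.shape[0],:d.shape[1]]
    P=np.stack([(u-m['cx'])/m['fx']*d,(v-m['cy'])/m['fy']*d,d],-1)
    return P@T[:3,:3].T+T[:3,3]
def save(im,n): cv2.imwrite('pics/'+n+'.png',im[:,:,::-1])
def rel(p=None,yaw=None,Rm=None):
    "shift normalised in tool axes, and turn"
    o=r.get_obs();A=R.from_rotvec(o['orientation'])
    s=A.inv().apply(np.array(p)-o['tcp_pos'])/0.25 if p is not None else None
    t=(A.inv()*R.from_matrix(Rm)).as_rotvec()/(np.pi/2) if Rm is not None else None
    return s,t
E
cat > a.py <<'E'
from h import *
o=r.get_obs();print(o['tcp_pos'],o['orientation'],r.tcp_to_tips,o['clock'])
print(R.from_rotvec(o['orientation']).as_matrix().round(3))
Z={'lever_ball':.13,'lever_hinge':.085,'release_top':.076,'carrier_handle':.12,'cradle1':.0656,'cradle2':.0656,'cradle3':.0656,'cradle4':.0656,'cartridge1':.046,'tray':0,'grease_jar':0,'junction_box':0,'driver':0,'station':0}
for c in ['top','scene']:
    im,d,m,T=grab(c);save(im,c+'0');print(c,T[:3,3].round(3),T[:3,2].round(2))
    for n,z in Z.items():
        for q in r.mark_of(c,n)[:5]:
            if q['confidence']>.2: print(n,np.round(q['uv'],1),round(q['confidence'],2),ray(m,T,q['uv'],z).round(4)[:2])
E
python3 a.py
```

```text
pics
[ 0.29019094 -0.60882143  0.24932607] [-3.06250828e+00 -6.92612069e-01  8.01963807e-04] 0.019 0.0
[[ 0.903  0.43  -0.001]
 [ 0.43  -0.903  0.002]
 [-0.    -0.002 -1.   ]]
top [0.45  0.06  1.186] [ 0.13 -0.01 -0.99]
lever_ball [235.3 228.9] 0.55 [0.4902 0.1044]
lever_hinge [236.2 184.7] 0.92 [0.6184 0.101 ]
release_top [239.1 158. ] 0.54 [0.6986 0.0912]
carrier_handle [259.4 181.2] 0.82 [0.6212 0.0349]
cradle1 [344.6 188.4] 0.92 [ 0.602  -0.2149]
cradle1 [278.1 186.1] 0.83 [ 0.614  -0.0207]
cradle1 [319.9 190. ] 0.67 [ 0.5992 -0.1424]
cradle1 [299.9 185.9] 0.65 [ 0.6129 -0.0845]
cradle2 [344.6 188.4] 0.92 [ 0.602  -0.2149]
cradle2 [278.1 186.1] 0.83 [ 0.614  -0.0207]
cradle2 [319.9 190. ] 0.67 [ 0.5992 -0.1424]
cradle2 [299.9 185.9] 0.65 [ 0.6129 -0.0845]
cradle3 [344.6 188.4] 0.92 [ 0.602  -0.2149]
cradle3 [278.1 186.1] 0.83 [ 0.614  -0.0207]
cradle3 [319.9 190. ] 0.67 [ 0.5992 -0.1424]
cradle3 [299.9 185.9] 0.65 [ 0.6129 -0.0845]
cradle4 [344.6 188.4] 0.92 [ 0.602  -0.2149]
cradle4 [278.1 186.1] 0.83 [ 0.614  -0.0207]
cradle4 [319.9 190. ] 0.67 [ 0.5992 -0.1424]
cradle4 [299.9 
[... 1189 characters left out ...]
[ 0.6053 -0.0996]
cradle3 [136.  213.3] 0.6 [ 0.5958 -0.2315]
cradle4 [165.7 213.3] 0.75 [ 0.5994 -0.157 ]
cradle4 [188.6 214.4] 0.66 [ 0.6053 -0.0996]
cradle4 [136.  213.3] 0.6 [ 0.5958 -0.2315]
cartridge1 [360.4 183.1] 0.69 [0.5215 0.3488]
cartridge1 [351.1 148. ] 0.65 [0.4056 0.3419]
cartridge1 [316.9 159. ] 0.62 [0.4381 0.2433]
cartridge1 [324.1 194.7] 0.61 [0.5525 0.2489]
tray [337.2 181. ] 0.62 [0.4824 0.2996]
grease_jar [282.7 283.7] 0.93 [0.7734 0.1261]
junction_box [168.3 283.6] 0.57 [ 0.7601 -0.1534]
junction_box [270.6 215.7] 0.47 [0.5828 0.1088]
junction_box [180.5 228.1] 0.21 [ 0.6084 -0.1288]
driver [381.5 260.3] 0.79 [0.7233 0.3777]
station [182.9 228.3] 0.91 [ 0.6093 -0.1225]
```

```bash
python3 -c "
import cv2
a=cv2.imread('pics/top0.png')[120:290,120:370];cv2.imwrite('pics/t1.png',cv2.resize(a,None,fx=3.2,fy=3.2,interpolation=2))"
```

```text
(no output)
```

View pics/t1.png

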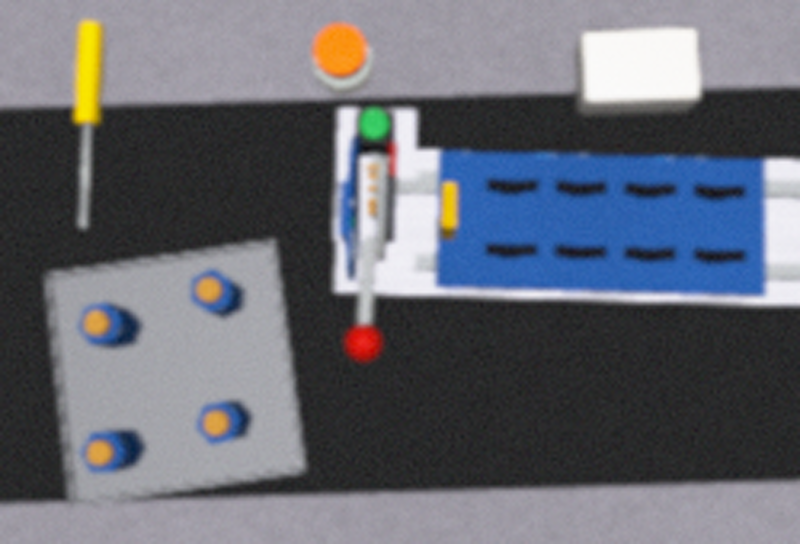

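```bash
cat > st.py <<'E'
from h import *
def big(mask):
    n,l,s,c=cv2.connectedComponentsWithStats(mask.astype(np.uint8));k=1+np.argmax(s[1:,4]);return l==k,c[k],s[k,4]
for c in ['top','scene']:
    im,d,m,T=grab(c);P=cloud(d,m,T);h=cv2.cvtColor(im,cv2.COLOR_RGB2HSV);H,S,V=[h[...,i].astype(int) for i in range(3)]
    X=np.array([r_ for r_ in P.reshape(-1,3)]).reshape(P.shape)
    blue=(abs(H-108)<12)&(S>120)&(X[...,2]>.022)&(X[...,2]<.045)&(X[...,1]<.07)
    b,_,n=big(cv2.morphologyEx(blue.astype(np.uint8),cv2.MORPH_CLOSE,np.ones((13,13))))
    cs=cv2.findContours(b.astype(np.uint8),0,2)[0];ct=max(cs,key=cv2.contourArea)[:,0,:]
    pts=np.array([ray(m,T,q,.032)[:2] for q in ct]);rc=cv2.minAreaRect((pts*1000).astype(np.float32))
    print(c,'deck',rc,n,'z',np.median(X[b][:,2]))
    for nm,mk,z in [('ball',(S>150)&((H<6)|(H>174)),.13),('green',(abs(H-65)<15)&(S>120),.076),('yel',(abs(H-25)<6)&(S>150)&(X[...,1]<.09)&(X[...,1]>-.02),.12)]:
        b,cc,n=big(mk);print(nm,cc.round(1),n,ray(m,T,cc,z).round(4),'depth med',np.median(X[b],0).round(4))
    hi=(abs(H-15)<9)&(S>90)&(X[...,2]>.085)&(X[...,1]>.2)
    n,l,s,cc=cv2.connectedComponentsWithStats(hi.astype(np.uint8))
    for k in range(1,n):
        if s[k,4]>15: print('nose',cc[k].round(1),s[k,4],ray(m,T,cc[k],.102).round(4),X[l==k][:,2].max().round(3))
E
python3 st.py
```

```text
top deck ((607.9840087890625, -111.5313720703125), (303.19036865234375, 127.64004516601562), 86.89741516113281) 4108 z 0.03303096540338302
ball [233.1 226.8] 123 [0.496  0.1103 0.13  ] depth med [0.4954 0.1098 0.1408]
green [236.7 158.3] 78 [0.6977 0.0984 0.076 ] depth med [0.6976 0.0986 0.0758]
yel [259.8 185.2] 48 [0.6099 0.0342 0.12  ] depth med [0.6077 0.0338 0.1206]
nose [184.9 210. ] 36 [0.548  0.2457 0.102 ] 0.108
nose [150.  220.4] 36 [0.5214 0.3434 0.102 ] 0.106
nose [187.1 251.8] 40 [0.4318 0.2403 0.102 ] 0.108
nose [150.8 261. ] 41 [0.4095 0.3405 0.102 ] 0.108
scene deck ((609.1835327148438, -111.97154235839844), (307.683349609375, 129.73887634277344), 86.64622497558594) 5254 z 0.0317864851853894
ball [270.  160.3] 132 [0.496  0.1094 0.13  ] depth med [0.5019 0.1089 0.1382]
green [269.9 244.5] 108 [0.7026 0.0974 0.076 ] depth med [0.7017 0.0975 0.0748]
yel [241.2 211.7] 145 [0.6346 0.0324 0.12  ] depth med [0.6329 0.0323 0.1151]
nose [354.3 138.2] 54 [0.4155 0.339  0.102 ] 0.106
nose [317.6 146.4] 51 [0.4375 0.2389 0.102 ] 0.105
nose [362.5 172.9] 60 [0.5267 0.3425 0.102 ] 0.106
nose [325.3 183.1] 61 [0.5526 0.245  0.102 ] 0.104
```

>>> servo_tool([
  [[0.8, -0.8, -0.3], [0, 0, 0]],
  [[0.8, -0.8, -0.3], [0, 0, 0]],
  [[0.8, -0.8, -0.3], [0, 0, 0]],
  [[0.8, -0.8, -0.3], [0, 0, 0]],
  [[0.8, -0.8, -0.3], [0, 0, 0]],
  [[0.8, -0.8, -0.3], [0, 0, 0]],
  [[0.8, -0.8, -0.3], [0, 0, 0]],
], claw=0, squeeze=30)

```text
clock: 2.3
tcp_pos: [0.3886, -0.3373, 0.3275]
orientation: [3.06, 0.707, 0.006]
contact_force: [1.1, -0.8, 0.2]
grip_width: 0.0855
gripper_force: 0.0
```

>>> servo_tool([
  [[0.8, -0.8, -0.3], [0, 0, 0.319]],
  [[0.8, -0.8, -0.3], [0, 0, 0.319]],
  [[0.8, -0.8, -0.3], [0, 0, 0.319]],
  [[0.8, -0.8, -0.3], [0, 0, 0.319]],
  [[0.8, -0.8, -0.3], [0, 0, 0.319]],
  [[0.8, -0.8, -0.3], [0, 0, 0.319]],
  [[0.8, -0.8, -0.3], [0, 0, 0.319]],
  [[0.8, -0.8, -0.3], [0, 0, 0.319]],
  [[0.8, -0.8, -0.3], [0, 0, 0.319]],
])

```text
clock: 3.2
tcp_pos: [0.4789, -0.078, 0.3998]
orientation: [3.14, -0.092, -0.002]
contact_force: [-0.4, -0.1, -0.3]
grip_width: 0.0856
gripper_force: 0.0
```

```bash
cat > w.py <<'E'
from h import *;import sys
im,d,m,T=grab('wrist');save(im,sys.argv[1]);np.savez('w.npz',im=im,d=d,T=T)
o=r.get_obs();print(o['clock'],o['tcp_pos'].round(4),o['joints'].round(2),T.round(3).tolist())
for n,z in [('lever_ball',.13),('cradle1',.0656),('carrier_handle',.12),('release_top',.076),('cartridge1',.046)]:
    for q in r.mark_of('wrist',n)[:5]:
        if q['confidence']>.25: print(n,np.round(q['uv'],1),round(q['confidence'],2),ray(m,T,q['uv'],z).round(4)[:2])
E
python3 w.py w1
```

```text
3.25 [ 0.4788 -0.0784  0.3997] [ 0.34  0.06 -0.32  1.77  0.02  1.32 -1.62] [[-0.058, -0.958, -0.281, 0.55], [-0.998, 0.056, 0.014, -0.082], [0.002, 0.281, -0.96, 0.524], [0.0, 0.0, 0.0, 1.0]]
lever_ball [122.  154.7] 0.57 [0.4964 0.1096]
lever_ball [348.3  62.8] 0.5 [ 0.5955 -0.1976]
cradle1 [217.6  65. ] 0.76 [ 0.6109 -0.0247]
cradle1 [303.8  64.6] 0.74 [ 0.6042 -0.1513]
cradle1 [260.6  67.1] 0.69 [ 0.6044 -0.0876]
cradle1 [349.   65.5] 0.69 [ 0.5991 -0.2177]
carrier_handle [164.5  59.2] 0.97 [0.6145 0.0362]
carrier_handle [217.9  64.2] 0.33 [ 0.6046 -0.0319]
release_top [118.5   1.3] 0.79 [0.6969 0.1005]
cartridge1 [ 19.2 203.2] 0.89 [0.4107 0.3462]
cartridge1 [ 56.1 119.2] 0.76 [0.548  0.2453]
cartridge1 [261.1  65.9] 0.52 [ 0.6084 -0.0888]
```

View pics/w1.png

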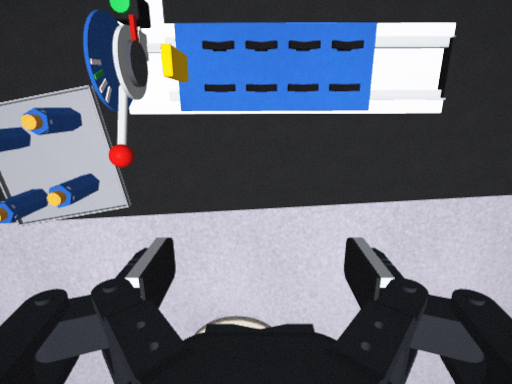

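```bash
cat > v.py <<'E'
from h import *
w=np.load('w.npz');m=r.camera_model('wrist');P=cloud(w['d'],m,w['T']);im=w['im'];T=w['T']
a=np.radians(-3.25);ex=np.array([np.cos(a),np.sin(a)]);ey=np.array([-np.sin(a),np.cos(a)])
dk=(im.max(-1)<60)
dk[:,:190]=0;dk[:,375:]=0;dk[105:]=0
n,l,s,c=cv2.connectedComponentsWithStats(dk.astype(np.uint8))
for k in range(1,n):
    if s[k,4]>40:
        q=P[l==k];top=q[q[:,2]>np.percentile(q[:,2],60)]
        p=top[:,:2]-[.6086,-.1117];b=s[k]
        e=[ (ray(m,T,(u,b[1]+b[3]/2),.054)[:2]-[.6086,-.1117])@ey for u in (b[0]-.5,b[0]+b[2]-.5)]
        print(c[k].round(1),s[k],'st',np.round([(p@ex).mean(),(p@ey).mean()],4),np.round(e,4),np.mean(e).round(4),np.percentile(q[:,2],95).round(4))
h=cv2.cvtColor(im,cv2.COLOR_RGB2HSV);b=(h[...,0]>95)&(h[...,0]<120)&(h[...,1]>120);b[:,:175]=0;b[:,380:]=0
b=cv2.morphologyEx(b.astype(np.uint8),cv2.MORPH_CLOSE,np.ones((15,15)));ct=max(cv2.findContours(b,0,2)[0],key=cv2.contourArea)[:,0]
pts=np.array([ray(m,T,q,.032)[:2] for q in ct]);print(cv2.minAreaRect((pts*1000).astype(np.float32)))
R_=(h[...,1]>150)&((h[...,0]<6)|(h[...,0]>174));R_[:130]=0;cc=np.argwhere(R_).mean(0)[::-1];p=ray(m,T,cc,.13);print('ball',cc,p)
E
python3 v.py
```

```text
[282.   10.5] [ 190    0  185   22 4070] st [ 0.0849 -0.0162] [ 0.1259 -0.1402] -0.0071 0.0021
[217.9  45.5] [203  41  31  10 227] st [0.0267 0.0871] [0.1098 0.0639] 0.0869 0.0576
[260.9  45.3] [246  41  31  10 231] st [0.0257 0.0233] [0.0461 0.0001] 0.0231 0.0577
[303.8  45. ] [289  41  31   9 225] st [ 0.026  -0.0394] [-0.0176 -0.0636] -0.0406 0.0579
[346.7  44.8] [332  41  31   9 227] st [ 0.0249 -0.1006] [-0.0814 -0.1274] -0.1044 0.0581
[219.4  87.5] [205  85  30   6 177] st [-0.0342  0.0865] [0.1101 0.0639] 0.087 0.0579
[260.9  87.5] [247  85  29   6 173] st [-0.0334  0.0237] [0.0454 0.0007] 0.0231 0.058
[302.2  87.4] [288  85  30   6 172] st [-0.0334 -0.0386] [-0.0177 -0.064 ] -0.0409 0.0582
[343.8  87.3] [330  84  29   7 163] st [-0.0334 -0.1011] [-0.0824 -0.1271] -0.1048 0.058
((606.1698608398438, -110.39796447753906), (307.9364929199219, 128.87892150878906), 86.72628021240234)
ball [121.07327586 155.46336207] [0.49541062 0.11108784 0.13      ]
```

>>> servo_tool([
  [[0.024, -0.76, 0.4], [0, 0, 0]],
  [[0.024, -0.76, 0.4], [0, 0, 0]],
  [[0.024, -0.76, 0.4], [0, 0, 0]],
  [[0.024, -0.76, 0.4], [0, 0, 0]],
  [[0.024, -0.76, 0.9], [0, 0, 0]],
  [[0.024, -0.76, 0.9], [0, 0, 0]],
  [[0.024, -0.76, 0.9], [0, 0, 0]],
  [[0.024, -0.76, 0.9], [0, 0, 0]],
])

```text
clock: 4.3
tcp_pos: [0.4931, 0.1123, 0.1712]
orientation: [3.138, -0.087, -0.014]
contact_force: [0.3, -0.6, 0.1]
grip_width: 0.0855
gripper_force: 0.0
```

>>> servo_tool([
  [[0, 0, 0.1], [0, 0, 0]],
  [[0, 0, 0.18], [0, 0, 0]],
  [[0, 0, 0.18], [0, 0, 0]],
  [[0, 0, 0.18], [0, 0, 0]],
])

```text
clock: 4.7
tcp_pos: [0.4972, 0.1131, 0.1319]
orientation: [-3.14, 0.089, -0.003]
contact_force: [0.7, -0.8, 0.6]
grip_width: 0.0853
gripper_force: 0.0
```

>>> servo_tool([
  [[0, 0, 0], [0, 0, 0]],
  [[0, 0, 0], [0, 0, 0]],
  [[0, 0, 0], [0, 0, 0]],
  [[0, 0, 0], [0, 0, 0]],
  [[0, 0, 0], [0, 0, 0]],
  [[0, 0, 0], [0, 0, 0]],
  [[0, 0, 0], [0, 0, 0]],
  [[0, 0, 0], [0, 0, 0]],
], claw=1, squeeze=25)

```text
clock: 5.5
tcp_pos: [0.4964, 0.1112, 0.1309]
orientation: [3.138, -0.091, 0.0]
contact_force: [-2.7, -6.2, 8.0]
grip_width: 0.0306
gripper_force: 24.3
```

>>> servo_tool([
  [[0.02, 0, -0.048], [0, 0, 0]],
  [[0.045, 0, -0.094], [0, 0, 0]],
  [[0.075, 0, -0.136], [0, 0, 0]],
  [[0.108, 0, -0.176], [0, 0, 0]],
  [[0.145, 0, -0.212], [0, 0, 0]],
  [[0.186, 0, -0.245], [0, 0, 0]],
  [[0.23, 0, -0.273], [0, 0, 0]],
  [[0.276, 0, -0.296], [0, 0, 0]],
  [[0.314, 0, -0.312], [0, 0, 0]],
  [[0.36, 0, -0.327], [0, 0, 0]],
  [[0.36, 0, -0.327], [0, 0, 0]],
  [[0.36, 0, -0.327], [0, 0, 0]],
])

```text
clock: 6.7
tcp_pos: [0.5853, 0.1062, 0.2119]
orientation: [3.138, -0.091, -0.005]
contact_force: [-3.3, -5.3, -3.4]
grip_width: 0.0297
gripper_force: 25.0
```

>>> servo_tool([
  [[0.36, 0, -0.327], [0, 0, 0]],
  [[0, 0, 0], [0, 0, 0]],
  [[0, 0, 0], [0, 0, 0]],
  [[0, 0, 0], [0, 0, 0]],
  [[0, 0, 0], [0, 0, 0]],
], claw=0)

```text
clock: 7.2
tcp_pos: [0.5869, 0.1088, 0.2131]
orientation: [-3.139, 0.088, -0.002]
contact_force: [0.6, 0.3, 0.5]
grip_width: 0.0853
gripper_force: 0.0
```

That release call contained a stray first row (a shift I didn't intend), so I need to check the lever's notch before going on.

```bash
cat > lv.py <<'E'
from h import *;import sys
for c in ['top','scene']:
    im,d,m,T=grab(c);save(im,c+sys.argv[1]);P=cloud(d,m,T);h=cv2.cvtColor(im,cv2.COLOR_RGB2HSV)
    mk=(h[...,1]>150)&((h[...,0]<6)|(h[...,0]>174));n,l,s,cc=cv2.connectedComponentsWithStats(mk.astype(np.uint8))
    for k in range(1,n):
        if s[k,4]>25: print(c,cc[k].round(1),s[k,4],np.median(P[l==k],0).round(3))
E
python3 lv.py 1
python3 -c "
import cv2
a=cv2.imread('pics/scene1.png')[120:270,200:400];cv2.imwrite('pics/s1c.png',cv2.resize(a,None,fx=3.5,fy=3.5,interpolation=2))"
```

```text
scene [271.2 167.8] 163 [0.578 0.105 0.215]
```

View pics/s1c.png

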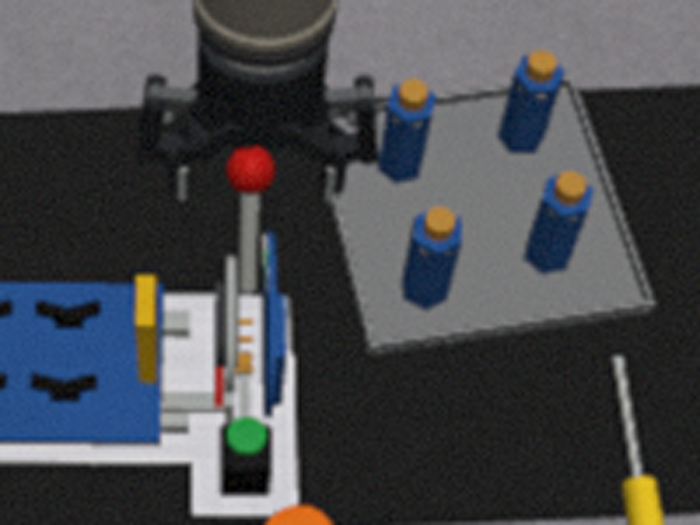

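The lever is in the third notch: ball at about (0.572, 0.105, 0.207), where that notch puts it. The scene crop agrees, and all four cartridges still stand in the tray. Next I hover over the tray to get the cartridge yaws.

>>> servo_tool([
  [[0, 0, -0.2], [0, 0, 0]],
  [[0, 0, -0.4], [0, 0, 0]],
  [[0, 0, -0.5], [0, 0, 0]],
  [[-0.43, -0.7, -0.75], [0, 0, 0]],
  [[-0.43, -0.7, -0.75], [0, 0, 0]],
  [[-0.43, -0.7, -0.75], [0, 0, 0]],
  [[-0.43, -0.7, -0.75], [0, 0, 0]],
  [[-0.43, -0.7, -0.75], [0, 0, 0]],
  [[-0.43, -0.7, -0.75], [0, 0, 0]],
  [[-0.43, -0.7, -0.75], [0, 0, 0]],
])

```text
clock: 8.3
tcp_pos: [0.4894, 0.2878, 0.3995]
orientation: [3.14, -0.09, 0.001]
contact_force: [1.1, -0.6, -0.5]
grip_width: 0.0855
gripper_force: 0.0
```

```bash
cat > hx.py <<'E'
from h import *;import sys
im,d,m,T=grab('wrist');save(im,sys.argv[1]);np.savez('w.npz',im=im,d=d,T=T);P=cloud(d,m,T)
o=r.get_obs();print(o['clock'],o['tcp_pos'].round(4),o['joints'].round(2),'cam',T[:3,3].round(3),m['fx'])
h=cv2.cvtColor(im,cv2.COLOR_RGB2HSV)
nose=(abs(h[...,0].astype(int)-16)<9)&(h[...,1]>90)&(P[...,2]>.07)&(P[...,2]<.115)&(P[...,1]>.18)
n,l,s,c=cv2.connectedComponentsWithStats(nose.astype(np.uint8))
blue=(abs(h[...,0].astype(int)-110)<14)&(h[...,1]>100)
for k in range(1,n):
    if s[k,4]<60: continue
    q=P[l==k];tp=q[q[:,2]>.097];c0=np.array([tp[:,0].mean(),tp[:,1].mean()]) if len(tp)>20 else q[:,:2].mean(0)
    rr=np.hypot(P[...,0]-c0[0],P[...,1]-c0[1])
    f=(rr<.026)&(P[...,2]>.083)&(P[...,2]<.0925)&(blue|nose);Q=P[f][:,:2]
    vis=[]
    # fit hexagon: points on top ring; choose centre,yaw minimising hex-radius support
    from scipy.optimize import minimize
    best=None
    hull=cv2.convexHull((Q*1000).astype(np.float32))[:,0]/1000
    mm=np.zeros(d.shape,np.uint8);mm[f|(l==k)]=1
    from itertools import product
    # template score using rendered top hex in image (z=.088) against blue vs not
    def sc(x,y,a):
        co=[(x+.0196*np.cos(a+np.pi/6+i*np.pi/3),y+.0196*np.sin(a+np.pi/6+i*np.pi/3),.088) for i in range(6)]
        Ti=np.linalg.inv(T);pc=np.c_[co,np.ones(6)]@Ti.T;uv=np.c_[pc[:,0]/pc[:,2]*m['fx']+m['cx'],pc[:,1]/pc[:,2]*m['fy']+m['cy']]
        return uv
    def score(x,y,a):
        M=np.zeros(d.shape,np.uint8);cv2.fillPoly(M,[np.round(sc(x,y,a)*16).astype(np.int32)],1,shift=4)
        g=f|((rr<.015)&(P[...,2]>.083)); return (M.astype(bool)&g).sum()*1.0/((M.astype(bool)|g)).sum()
    r_=[(score(c0[0]+dx,c0[1]+dy,a),c0[0]+dx,c0[1]+dy,a) for dx in np.arange(-.006,.0061,.002) for dy in np.arange(-.006,.0061,.002) for a in np.radians(np.arange(0,60,5))]
    r_.sort(reverse=True)
    print('nose uv',c[k].round(0),'c',c0.round(4),'ztop',np.percentile(q[:,2],95).round(3),len(Q),[(round(t[0],3),round(t[1],4),round(t[2],4),round(np.degrees(t[3]))) for t in r_[:4]])
E
python3 hx.py w2
```

```text
8.35 [0.4898 0.287  0.3991] [-0.18  0.24 -0.56  1.58  0.13  1.35 -2.39] cam [0.56  0.284 0.524] 287.92699775590506
```

View pics/w2.png

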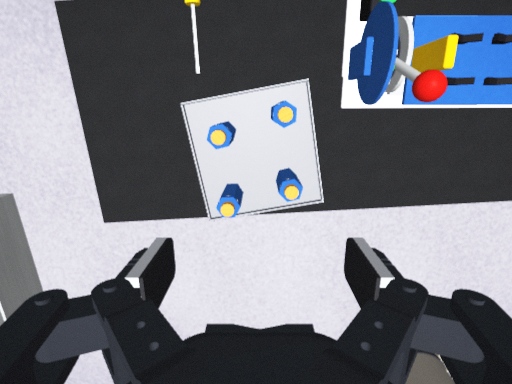

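```bash
sed -i "s/abs(h\[...,0\].astype(int)-16)<9)/abs(h[...,0].astype(int)-20)<10)/; s/^im,d,m,T=grab.*$/w=np.load('w.npz');im,d,T=w['im'],w['d'],w['T'];m=r.camera_model('wrist');P=cloud(d,m,T)/" hx.py; python3 hx.py
```

```text
8.35 [0.4898 0.287  0.3991] [-0.18  0.24 -0.56  1.58  0.13  1.35 -2.39] cam [0.56  0.284 0.524] 287.92699775590506
nose uv [285. 114.] c [0.5476 0.2478] ztop 0.104 261 [(np.float64(0.924), np.float64(0.5476), np.float64(0.2478), 25), (np.float64(0.902), np.float64(0.5476), np.float64(0.2478), 30), (np.float64(0.888), np.float64(0.5476), np.float64(0.2478), 15), (np.float64(0.887), np.float64(0.5476), np.float64(0.2478), 35)]
nose uv [218. 137.] c [0.5213 0.3456] ztop 0.103 251 [(np.float64(0.956), np.float64(0.5213), np.float64(0.3456), 10), (np.float64(0.921), np.float64(0.5213), np.float64(0.3456), 15), (np.float64(0.92), np.float64(0.5213), np.float64(0.3456), 5), (np.float64(0.91), np.float64(0.5213), np.float64(0.3456), 20)]
nose uv [291. 191.] c [0.4326 0.2421] ztop 0.104 212 [(np.float64(0.913), np.float64(0.4326), np.float64(0.2421), 10), (np.float64(0.894), np.float64(0.4326), np.float64(0.2421), 0), (np.float64(0.894), np.float64(0.4326), np.float64(0.2421), 5), (np.float64(0.881), np.float64(0.4326), np.float64(0.2421), 15)]
nose uv [227. 209.] c [0.4102 0.3421] ztop 0.103 197 [(np.float64(0.934), np.float64(0.4102), np.float64(0.3421), 55), (np.float64(0.902), np.float64(0.4102), np.float64(0.3421), 50), (np.float64(0.9), np.float64(0.4102), np.float64(0.3421), 0), (np.float64(0.889), np.float64(0.4102), np.float64(0.3421), 45)]
```

```bash
cat > pl.py <<'E'
from h import *
def ori(head,tilt,s):
    "wrist leans by tilt to heading; tool x = s*(outward,down) direction"
    w=np.array([np.cos(np.radians(head)),np.sin(np.radians(head)),0]);u=np.array([0,0,1.]);a=np.radians(tilt)
    t=np.cos(a)*u+np.sin(a)*w;x=s*(np.cos(a)*w-np.sin(a)*u);z=-t;return np.c_[x,np.cross(z,x),z],t
def show(*ps,frm=None):
    "each (pos,R): print shift/turn from measured pose"
    o=r.get_obs();A=R.from_rotvec(o['orientation']);print('now',o['clock'],o['tcp_pos'].round(4),'j',o['joints'].round(2))
    for p,Rm in ps:
        s=A.inv().apply(np.array(p)-o['tcp_pos'])/.25;t=(A.inv()*R.from_matrix(Rm)).as_rotvec()/(np.pi/2)
        print(np.array(p).round(3),s.round(3).tolist(),t.round(3).tolist())
E
python3 -c "
from pl import *
O,t=ori(-5,45,1);g=np.array([.549,.2465,.056])
show((g+.12*t+[0,0,.1],O),(g+.12*t,O),(g,O))"
```

```text
now 8.35 [0.4898 0.287  0.3991] j [-0.18  0.24 -0.56  1.58  0.13  1.35 -2.39]
[0.634 0.239 0.241] [0.585, 0.156, 0.633] [0.008, -0.5, 0.017]
[0.634 0.239 0.141] [0.585, 0.156, 1.033] [0.008, -0.5, 0.017]
[0.549 0.246 0.056] [0.246, 0.146, 1.372] [0.008, -0.5, 0.017]
```

>>> servo_tool([
  [[0.58, 0.16, 0.6], [0.01, -0.5, 0.02]],
  [[0.58, 0.16, 0.6], [0.01, -0.5, 0.02]],
  [[0.58, 0.16, 0.6], [0.01, -0.5, 0.02]],
  [[0.58, 0.16, 0.6], [0.01, -0.5, 0.02]],
  [[0.58, 0.16, 0.6], [0.01, -0.5, 0.02]],
  [[0.58, 0.16, 0.6], [0.01, -0.5, 0.02]],
  [[0.58, 0.16, 0.6], [0.01, -0.5, 0.02]],
  [[0.58, 0.16, 0.9], [0.01, -0.5, 0.02]],
  [[0.58, 0.16, 0.9], [0.01, -0.5, 0.02]],
  [[0.58, 0.16, 0.9], [0.01, -0.5, 0.02]],
])

```text
clock: 9.35
tcp_pos: [0.6298, 0.2394, 0.1726]
orientation: [-2.866, 0.13, 1.194]
contact_force: [0.3, -0.5, -0.2]
grip_width: 0.0857
gripper_force: 0.0
```

```bash
python3 -c "
from pl import *
O,t=ori(-5,45,1);g=np.array([.549,.2465,.056])
show((g+.12*t,O),(g,O))
T=grab('wrist')[3];print(R.from_rotvec(r.get_obs()['orientation']).as_matrix().round(3))
import hx" | grep -v "^$"
```

```text
now 9.35 [0.6298 0.2394 0.1726] j [-0.17  0.99 -0.34  1.03 -0.1   1.85 -2.12]
[0.634 0.239 0.141] [0.1, -0.0, 0.079] [-0.001, 0.003, -0.002]
[0.549 0.246 0.056] [0.102, 0.001, 0.559] [-0.001, 0.003, -0.002]
[[ 0.703 -0.09  -0.705]
 [-0.063 -0.996  0.065]
 [-0.708 -0.002 -0.706]]
9.4 [0.6306 0.2402 0.1751] [-0.17  0.99 -0.34  1.02 -0.11  1.85 -2.12] cam [0.56  0.284 0.524] 287.92699775590506
nose uv [285. 114.] c [0.5476 0.2478] ztop 0.104 261 [(np.float64(0.924), np.float64(0.5476), np.float64(0.2478), 25), (np.float64(0.902), np.float64(0.5476), np.float64(0.2478), 30), (np.float64(0.888), np.float64(0.5476), np.float64(0.2478), 15), (np.float64(0.887), np.float64(0.5476), np.float64(0.2478), 35)]
nose uv [218. 137.] c [0.5213 0.3456] ztop 0.103 251 [(np.float64(0.956), np.float64(0.5213), np.float64(0.3456), 10), (np.float64(0.921), np.float64(0.5213), np.float64(0.3456), 15), (np.float64(0.92), np.float64(0.5213), np.float64(0.3456), 5), (np.float64(0.91), np.float64(0.5213), np.float64(0.3456), 20)]
nose uv [291. 191.] c [0.4326 0.2421] ztop 0.104 212 [(np.float64(0.913), np.float64(0.4326), np.float64(0.2421), 10), (np.float64(0.894), np.float64(0.4326), np.float64(0.2421), 0), (np.float64(0.894), np.float64(0.4326), np.float64(0.2421), 5), (np.float64(0.881), np.float64(0.4326), np.float64(0.2421), 15)]
nose uv [227. 209.] c [0.4102 0.3421] ztop 0.103 197 [(np.float64(0.934), np.float64(0.4102), np.float64(0.3421), 55), (np.float64(0.902), np.float64(0.4102), np.float64(0.3421), 50), (np.float64(0.9), np.float64(0.4102), np.float64(0.3421), 0), (np.float64(0.889), np.float64(0.4102), np.float64(0.3421), 45)]
```

>>> servo_tool([
  [[0.1, 0, 0.08], [0, 0, 0]],
  [[0.1, 0, 0.08], [0, 0, 0]],
  [[0.1, 0, 0.2], [0, 0, 0]],
  [[0.1, 0, 0.3], [0, 0, 0]],
  [[0.1, 0, 0.4], [0, 0, 0]],
  [[0.1, 0, 0.5], [0, 0, 0]],
  [[0.1, 0, 0.55], [0, 0, 0]],
  [[0.1, 0, 0.55], [0, 0, 0]],
])

```text
clock: 10.2
tcp_pos: [0.5511, 0.2485, 0.0608]
orientation: [-2.866, 0.127, 1.188]
contact_force: [0.3, -0.6, 0.4]
grip_width: 0.0855
gripper_force: 0.0
```

```bash
python3 -c "
from pl import *
O,t=ori(-5,45,1);g=np.array([.549,.2465,.056])
show((g,O));im=grab('scene')[0];save(cv2.resize(im[100:280,230:430],None,fx=3,fy=3),'s2')"
```

```text
now 10.2 [0.5511 0.2485 0.0608] j [-0.17  1.   -0.36  1.31 -0.09  1.56 -2.1 ]
[0.549 0.246 0.056] [0.008, 0.009, 0.019] [-0.002, 0.001, 0.0]
```

View pics/s2.png

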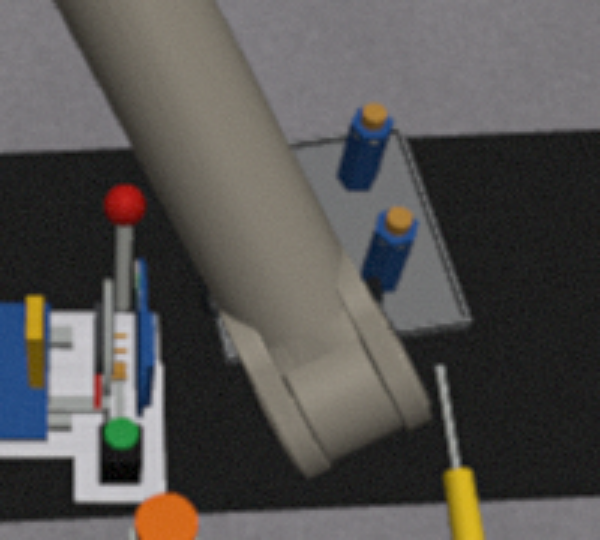

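>>> servo_tool([
  [[0, 0, 0.02], [0, 0, 0]],
  [[0, 0, 0.02], [0, 0, 0]],
  [[0, 0, 0.02], [0, 0, 0]],
  [[0, 0, 0.02], [0, 0, 0]],
  [[0, 0, 0.02], [0, 0, 0]],
  [[0, 0, 0.02], [0, 0, 0]],
  [[0, 0, 0.02], [0, 0, 0]],
  [[0, 0, 0.02], [0, 0, 0]],
], claw=1, squeeze=60)

```text
clock: 11.05
tcp_pos: [0.5488, 0.2486, 0.0565]
orientation: [-2.866, 0.129, 1.186]
contact_force: [2.2, -0.4, 4.7]
grip_width: 0.033
gripper_force: 59.9
```

>>> servo_tool([
  [[-0.14, 0, -0.14], [0, 0, 0]],
  [[-0.28, 0, -0.28], [0, 0, 0]],
  [[-0.42, 0, -0.42], [0, 0.08, 0]],
  [[-0.56, 0, -0.56], [0, 0.18, 0]],
  [[-0.7, 0, -0.7], [0, 0.28, 0]],
  [[-0.85, 0, -0.85], [0, 0.38, 0]],
  [[-0.85, 0, -0.85], [0, 0.48, 0]],
  [[-0.85, 0, -0.85], [0, 0.5, 0]],
  [[-0.85, 0, -0.85], [0, 0.5, 0]],
])

```text
clock: 11.95
tcp_pos: [0.5458, 0.2488, 0.3574]
orientation: [-3.136, 0.137, -0.002]
contact_force: [0.4, 0.6, -2.3]
grip_width: 0.0328
gripper_force: 60.0
```

>>> servo_tool([
  [[0.02, 0.1, 0], [0, 0, -0.09]],
  [[0.04, 0.2, 0], [0, 0, -0.18]],
  [[0.06, 0.3, 0], [0, 0, -0.27]],
  [[0.08, 0.4, 0], [0, 0, -0.36]],
  [[0.1, 0.5, 0], [0, 0, -0.45]],
  [[0.12, 0.6, 0], [0, 0, -0.54]],
  [[0.14, 0.7, 0], [0, 0, -0.63]],
  [[0.15, 0.8, 0], [0, 0, -0.72]],
  [[0.17, 0.85, 0], [0, 0, -0.81]],
  [[0.18, 0.92, 0], [0, 0, -0.9]],
  [[0.18, 0.92, 0], [0, 0, -1]],
  [[0.18, 0.92, 0], [0, 0, -1]],
])

```text
clock: 13.15
tcp_pos: [0.5722, 0.0133, 0.3542]
orientation: [-2.316, -2.114, 0.001]
contact_force: [0.5, 0.4, -1.9]
grip_width: 0.0334
gripper_force: 60.2
```

```bash
cat >> pl.py <<'E'
YS=-3.25
CR={1:(.6119,-.0248),2:(.6083,-.0886),3:(.6047,-.1523),4:(.6011,-.2161)}
exs=np.array([np.cos(np.radians(YS)),np.sin(np.radians(YS)),0])
def place(k,off=.010,tilt=45):
    O,t=ori(YS,tilt,-1);p=np.array([*CR[k],.0665])+off*exs;return p,O
E
python3 -c "
from pl import *
o=r.get_obs();print(o['grip_width'],o['contact_force'])
V,_=ori(YS,0,-1);p,O=place(4)
show((p+[0,0,.29],V),(p+[0,0,.1],O))"
```

```text
0.03339791514654351 [ 0.52251741  0.38053411 -1.92173501]
now 13.15 [0.5722 0.0133 0.3542] j [ 0.27  0.27 -0.49  1.64  0.13  1.27 -0.34]
[ 0.611 -0.217  0.356] [-0.902, 0.239, -0.013] [-0.001, -0.004, -1.022]
[ 0.611 -0.217  0.166] [-0.904, 0.242, 0.747] [0.398, 0.382, -0.964]
```

>>> servo_tool([
  [[-0.1, 0.03, 0], [0, 0, -0.09]],
  [[-0.2, 0.06, 0], [0, 0, -0.18]],
  [[-0.3, 0.09, 0], [0, 0, -0.27]],
  [[-0.4, 0.12, 0], [0, 0, -0.36]],
  [[-0.5, 0.15, 0], [0, 0, -0.45]],
  [[-0.6, 0.17, 0], [0, 0, -0.54]],
  [[-0.7, 0.2, 0], [0, 0, -0.63]],
  [[-0.8, 0.22, 0], [0, 0, -0.72]],
  [[-0.85, 0.24, 0], [0, 0, -0.81]],
  [[-0.9, 0.24, 0], [0, 0, -0.9]],
  [[-0.9, 0.24, 0], [0, 0, -1]],
  [[-0.9, 0.24, 0], [0, 0, -1]],
])

```text
clock: 14.35
tcp_pos: [0.6115, -0.2151, 0.354]
orientation: [-0.146, -3.136, -0.007]
contact_force: [-0.8, -0.1, -2.3]
grip_width: 0.0334
gripper_force: 60.2
```

```bash
python3 -c "
from pl import *
p,O=place(4)
show((p+[0,0,.08],O),(p,O));print(r.get_obs()['orientation'])"
```

```text
now 14.35 [ 0.6115 -0.2151  0.354 ] j [ 0.7   0.44 -0.65  1.45  0.26  1.34  1.51]
[ 0.611 -0.217  0.147] [-0.001, -0.01, 0.83] [0.012, 0.498, -0.021]
[ 0.611 -0.217  0.066] [-0.002, -0.012, 1.15] [0.012, 0.498, -0.021]
[-0.14574798 -3.13551105 -0.00728852]
```

>>> servo_tool([
  [[0, -0.01, 0.15], [0, 0.03, -0.02]],
  [[0, -0.01, 0.3], [0.01, 0.08, -0.02]],
  [[0, -0.01, 0.45], [0.01, 0.16, -0.02]],
  [[0, -0.01, 0.6], [0.01, 0.25, -0.02]],
  [[0, -0.01, 0.7], [0.01, 0.34, -0.02]],
  [[0, -0.01, 0.8], [0.01, 0.42, -0.02]],
  [[0, -0.01, 0.83], [0.01, 0.5, -0.02]],
  [[0, -0.01, 0.83], [0.01, 0.5, -0.02]],
  [[0, -0.01, 0.83], [0.01, 0.5, -0.02]],
])

```text
clock: 15.25
tcp_pos: [0.6115, -0.2155, 0.1464]
orientation: [-0.069, -2.352, -0.026]
contact_force: [-0.0, -0.2, -0.8]
grip_width: 0.0336
gripper_force: 60.5
```

```bash
python3 -c "
from pl import *
p,O=place(4)
show((p+[0,0,.03],O),(p,O));im=grab('scene')[0];save(cv2.resize(im[130:300,80:280],None,fx=3,fy=3),'s3')"
```

```text
now 15.25 [ 0.6115 -0.2155  0.1464] j [ 0.41  1.01 -0.45  1.09  0.36  1.92  1.49]
[ 0.611 -0.217  0.096] [-0.141, -0.004, 0.142] [-0.0, -0.002, -0.001]
[ 0.611 -0.217  0.066] [-0.226, -0.004, 0.226] [-0.0, -0.002, -0.001]
```

View pics/s3.png

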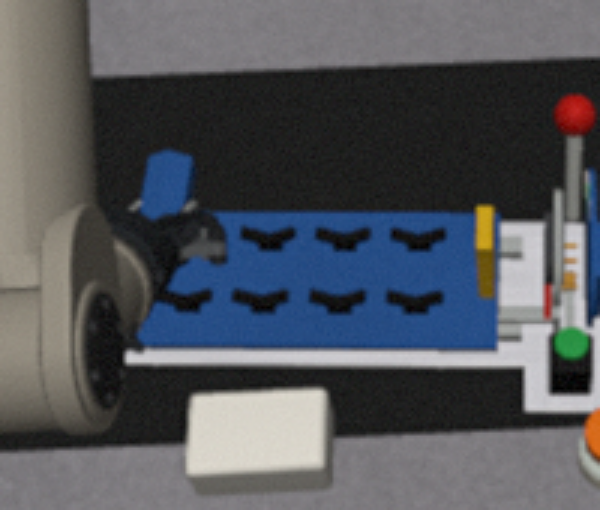

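>>> servo_tool([
  [[-0.07, 0, 0.07], [0, 0, 0]],
  [[-0.14, 0, 0.14], [0, 0, 0]],
  [[-0.17, 0, 0.17], [0, 0, 0]],
  [[-0.2, 0, 0.2], [0, 0, 0]],
  [[-0.22, 0, 0.22], [0, 0, 0]],
  [[-0.225, 0, 0.225], [0, 0, 0]],
  [[-0.225, 0, 0.225], [0, 0, 0]],
])

```text
clock: 16.0
tcp_pos: [0.6116, -0.2167, 0.0687]
orientation: [-0.066, -2.355, -0.028]
contact_force: [0.2, 0.1, -2.4]
grip_width: 0.0329
gripper_force: 60.7
```

>>> servo_tool([
  [[-0.01, 0, 0.01], [0, 0, 0]],
  [[-0.01, 0, 0.01], [0, 0, 0]],
  [[-0.01, 0, 0.01], [0, 0, 0]],
])

```text
clock: 16.3
tcp_pos: [0.6122, -0.2168, 0.0673]
orientation: [-0.067, -2.356, -0.027]
contact_force: [0.6, -0.1, 6.8]
grip_width: 0.0333
gripper_force: 61.2
```

>>> servo_tool([
  [[0, 0, 0], [0, 0, 0]],
  [[0, 0, 0], [0, 0, 0]],
  [[0, 0, 0], [0, 0, 0]],
  [[0, 0, 0], [0, 0, 0]],
  [[0, 0, 0], [0, 0, 0]],
], claw=0.4)

```text
clock: 16.8
tcp_pos: [0.6115, -0.2167, 0.0648]
orientation: [-0.066, -2.355, -0.028]
contact_force: [-0.4, 0.6, 0.3]
grip_width: 0.0516
gripper_force: 0.0
```

>>> servo_tool([
  [[0.1, 0, -0.1], [0, 0, 0]],
  [[0.2, 0, -0.2], [0, 0, 0]],
  [[0.3, 0, -0.3], [0, -0.1, 0]],
  [[0.4, 0, -0.4], [0, -0.2, 0]],
  [[0.5, 0, -0.5], [0, -0.3, 0]],
  [[0.6, 0, -0.6], [0, -0.4, 0]],
  [[0.7, 0, -0.7], [0, -0.48, 0]],
  [[0.75, 0, -0.75], [0, -0.5, 0]],
  [[0.75, 0, -0.75], [0, -0.5, 0]],
])

```text
clock: 17.7
tcp_pos: [0.6116, -0.2173, 0.334]
orientation: [0.09, 3.136, -0.004]
contact_force: [0.8, -0.4, 0.1]
grip_width: 0.0512
gripper_force: 0.0
```

```bash
cat > chk.py <<'E'
from h import *;import sys
from pl import CR,exs
eys=np.array([-exs[1],exs[0],0])
for c in ['top','scene']:
    im,d,m,T=grab(c);save(im,c+sys.argv[1])
    P=cloud(d,m,T);h=cv2.cvtColor(im,cv2.COLOR_RGB2HSV)
    for k,(x,y) in CR.items():
        q=(P-[x,y,0]);a=q@exs;b=q@eys
        f=(abs(a)<.07)&(abs(b)<.025)&(P[...,2]>.07)&(P[...,2]<.1)
        if f.sum()>15:
            A=np.c_[a[f],b[f]];print(c,'cradle',k,f.sum(),'x',A[:,0].min().round(3),A[:,0].max().round(3),'y',A[:,1].mean().round(4),'ang',np.polyfit(A[:,0],A[:,1],1)[0].round(3),'ztop',np.percentile(P[f][:,2],90).round(4))
    nm=(abs(h[...,0].astype(int)-17)<10)&(h[...,1]>90)&(P[...,2]>.088)&(P[...,2]<.115)&(P[...,1]>.18)
    n,l,s,cc=cv2.connectedComponentsWithStats(nm.astype(np.uint8))
    for k in range(1,n):
        if s[k,4]>15: print(c,'nose',s[k,4],ray(m,T,cc[k],.102).round(4)[:2])
E
python3 chk.py 4;python3 -c "
from pl import *
O,t=ori(40,45,1);V,_=ori(40,0,1);g=np.array([.523,.344,.056])
show((g+[.08,.06,.3],V))"
```

```text
top cradle 4 381 x -0.04 0.058 y -0.0006 ang -0.002 ztop 0.0853
top nose 40 [0.5216 0.3434]
top nose 40 [0.4318 0.2403]
top nose 41 [0.4095 0.3405]
scene cradle 4 487 x -0.041 0.06 y 0.0 ang -0.006 ztop 0.0839
scene nose 54 [0.4152 0.3391]
scene nose 51 [0.4373 0.2389]
scene nose 60 [0.5267 0.3425]
now 17.8 [ 0.6112 -0.2168  0.329 ] j [ 0.66  0.44 -0.59  1.49  0.25  1.29  1.56]
[0.603 0.404 0.356] [0.173, 2.478, -0.106] [-0.002, -0.001, 1.52]
```

>>> servo_tool([
  [[0, 0.1, -0.1], [0, 0, 0.09]],
  [[0, 0.2, -0.1], [0, 0, 0.18]],
  [[0, 0.3, -0.1], [0, 0, 0.27]],
  [[0, 0.4, -0.1], [0, 0, 0.36]],
  [[0, 0.55, -0.1], [0, 0, 0.45]],
  [[0, 0.7, -0.1], [0, 0, 0.54]],
  [[0, 0.85, -0.1], [0, 0, 0.63]],
  [[0, 1, -0.1], [0, 0, 0.72]],
  [[0, 1, -0.1], [0, 0, 0.76]],
  [[0, 1, -0.1], [0, 0, 0.76]],
], claw=0)

```text
clock: 18.8
tcp_pos: [0.6254, 0.0349, 0.3518]
orientation: [-1.831, -2.547, 0.006]
contact_force: [-0.4, -0.4, -0.3]
grip_width: 0.0854
gripper_force: 0.0
```

```bash
cat > pick.py <<'E'
from pl import *;import sys
G={'B':(.523,.344,40),'C':(.434,.2410,37),'A':(.411,.341,24)}
x,y,hd=G[sys.argv[1]]
O,t=ori(hd,45,1);V,_=ori(hd,0,1);g=np.array([x,y,.056]);
show((g+.12*t+[0,0,.18],V),(g+.12*t,O),(g,O))
E
python3 pick.py B
```

```text
now 18.8 [0.6254 0.0349 0.3518] j [ 0.19  0.37 -0.46  1.52  0.16  1.3   0.03]
[0.588 0.399 0.321] [1.426, 0.322, 0.125] [-0.004, 0.001, 0.762]
[0.588 0.399 0.141] [1.425, 0.326, 0.845] [0.294, -0.437, 0.722]
[0.523 0.344 0.056] [1.3, 0.012, 1.186] [0.294, -0.437, 0.722]
```

>>> servo_tool([
  [[0.12, 0.03, 0], [0, 0, 0.09]],
  [[0.24, 0.06, 0], [0, 0, 0.18]],
  [[0.36, 0.09, 0], [0, 0, 0.27]],
  [[0.48, 0.12, 0], [0, 0, 0.36]],
  [[0.6, 0.15, 0], [0, 0, 0.45]],
  [[0.75, 0.2, 0], [0, 0, 0.54]],
  [[0.9, 0.25, 0.05], [0, 0, 0.63]],
  [[1, 0.3, 0.1], [0, 0, 0.72]],
  [[1, 0.32, 0.12], [0, 0, 0.76]],
  [[1, 0.32, 0.12], [0, 0, 0.76]],
])

```text
clock: 19.8
tcp_pos: [0.6228, 0.2951, 0.3212]
orientation: [2.95, 1.076, -0.01]
contact_force: [0.4, -1.4, -0.0]
grip_width: 0.0852
gripper_force: 0.0
```

```bash
python3 pick.py B
```

```text
now 19.8 [0.6228 0.2951 0.3212] j [-0.32  0.48 -0.32  1.41  0.15  1.29 -1.52]
[0.588 0.399 0.321] [0.16, -0.406, 0.001] [-0.0, 0.004, 0.001]
[0.588 0.399 0.141] [0.165, -0.406, 0.721] [-0.0, -0.496, 0.001]
[0.523 0.344 0.056] [-0.173, -0.406, 1.062] [-0.0, -0.496, 0.001]
```

>>> servo_tool([
  [[0.1, -0.2, 0], [0, 0, 0]],
  [[0.1, -0.4, 0], [0, 0, 0]],
  [[0.1, -0.406, 0.15], [0, -0.05, 0]],
  [[0.08, -0.406, 0.3], [0, -0.12, 0]],
  [[0.06, -0.406, 0.45], [0, -0.2, 0]],
  [[0.05, -0.406, 0.6], [0, -0.28, 0]],
  [[0.03, -0.406, 0.72], [0, -0.36, 0]],
  [[0.03, -0.406, 0.86], [0, -0.45, 0]],
  [[0.03, -0.406, 0.86], [0, -0.5, 0]],
  [[0.03, -0.406, 0.86], [0, -0.5, 0]],
])

```text
clock: 20.8
tcp_pos: [0.5626, 0.3759, 0.104]
orientation: [2.514, 0.916, -1.057]
contact_force: [0.3, 0.4, 0.1]
grip_width: 0.0853
gripper_force: 0.0
```

```bash
python3 pick.py B; python3 chk.py 5 | grep nose
```

```text
now 20.8 [0.5626 0.3759 0.104 ] j [-0.58  1.09 -0.24  0.97  0.16  1.9  -1.67]
[0.588 0.399 0.321] [-0.524, -0.005, -0.704] [-0.001, 0.507, 0.0]
[0.588 0.399 0.141] [-0.01, -0.004, -0.2] [-0.001, 0.007, 0.001]
[0.523 0.344 0.056] [-0.005, -0.004, 0.28] [-0.001, 0.007, 0.001]
top nose 40 [0.4318 0.2403]
scene nose 55 [0.4154 0.339 ]
scene nose 53 [0.4375 0.2392]
scene nose 60 [0.5267 0.3425]
```

>>> servo_tool([
  [[0, 0, 0.1], [0, 0, 0]],
  [[0, 0, 0.2], [0, 0, 0]],
  [[0, 0, 0.28], [0, 0, 0]],
  [[0, 0, 0.285], [0, 0, 0]],
  [[0, 0, 0.285], [0, 0, 0]],
])

```text
clock: 21.4
tcp_pos: [0.526, 0.3456, 0.0624]
orientation: [2.525, 0.918, -1.04]
contact_force: [0.3, 0.4, -0.7]
grip_width: 0.0853
gripper_force: 0.0
```

>>> servo_tool([
  [[0, 0, 0], [0, 0, 0]],
  [[0, 0, 0], [0, 0, 0]],
  [[0, 0, 0], [0, 0, 0]],
  [[0, 0, 0], [0, 0, 0]],
  [[0, 0, 0], [0, 0, 0]],
  [[0, 0, 0], [0, 0, 0]],
  [[0, 0, 0], [0, 0, 0]],
  [[0, 0, 0], [0, 0, 0]],
], claw=1, squeeze=60)

```text
clock: 22.2
tcp_pos: [0.5247, 0.3461, 0.0601]
orientation: [2.522, 0.918, -1.044]
contact_force: [1.9, 2.2, 5.3]
grip_width: 0.0332
gripper_force: 61.9
```

>>> servo_tool([
  [[-0.1, 0, -0.1], [0, 0, 0]],
  [[-0.2, 0, -0.2], [0, 0.08, 0]],
  [[-0.3, 0, -0.3], [0, 0.16, 0]],
  [[-0.4, 0, -0.4], [0, 0.24, 0]],
  [[-0.5, 0, -0.5], [0, 0.32, 0]],
  [[-0.6, 0, -0.6], [0, 0.4, 0]],
  [[-0.75, 0, -0.75], [0, 0.48, 0]],
  [[-0.84, 0, -0.84], [0, 0.5, 0]],
  [[-0.84, 0, -0.84], [0, 0.5, 0]],
])

```text
clock: 23.1
tcp_pos: [0.5256, 0.3457, 0.3629]
orientation: [-2.951, -1.072, -0.016]
contact_force: [0.4, 0.8, -2.4]
grip_width: 0.0331
gripper_force: 61.4
```

```bash
cat > plc.py <<'E'
from pl import *;import sys
k=int(sys.argv[1]);off=float(sys.argv[2])
V,_=ori(YS,0,-1);p,O=place(k,off);o=r.get_obs();print('grip',o['grip_width'],o['contact_force'].round(1))
show((p+[0,0,.29],V),(p+[0,0,.06],O),(p,O))
E
python3 plc.py 3 .014
```

```text
grip 0.03308923571940303 [ 0.4  0.8 -2.4]
now 23.1 [0.5256 0.3457 0.3629] j [-0.42  0.34 -0.35  1.52  0.12  1.3  -1.66]
[ 0.619 -0.153  0.356] [-0.995, 1.769, 0.019] [0.008, -0.002, -1.52]
[ 0.619 -0.153  0.126] [-1.004, 1.767, 0.939] [0.597, 0.232, -1.42]
[ 0.619 -0.153  0.066] [-1.007, 1.767, 1.179] [0.597, 0.232, -1.42]
```

>>> servo_tool([
  [[-0.05, 0.09, 0], [0, 0, -0.09]],
  [[-0.1, 0.18, 0], [0, 0, -0.18]],
  [[-0.15, 0.27, 0], [0, 0, -0.27]],
  [[-0.2, 0.36, 0], [0, 0, -0.36]],
  [[-0.25, 0.45, 0], [0, 0, -0.45]],
  [[-0.3, 0.54, 0], [0, 0, -0.54]],
  [[-0.36, 0.64, 0], [0, 0, -0.63]],
  [[-0.42, 0.75, 0], [0, 0, -0.72]],
  [[-0.48, 0.85, 0], [0, 0, -0.76]],
  [[-0.5, 0.9, 0], [0, 0, -0.76]],
  [[-0.5, 0.9, 0], [0, 0, -0.76]],
])

```text
clock: 24.2
tcp_pos: [0.5736, 0.0901, 0.3548]
orientation: [-1.845, -2.541, 0.005]
contact_force: [-0.4, 0.3, -4.2]
grip_width: 0.033
gripper_force: 61.1
```

```bash
python3 plc.py 3 .014
```

```text
grip 0.032985674370895085 [-0.4  0.3 -4.2]
now 24.2 [0.5736 0.0901 0.3548] j [ 0.09  0.28 -0.44  1.63  0.12  1.27 -0.06]
[ 0.619 -0.153  0.356] [-0.981, -0.13, -0.006] [-0.002, -0.001, -0.764]
[ 0.619 -0.153  0.126] [-0.98, -0.126, 0.914] [0.297, 0.436, -0.723]
[ 0.619 -0.153  0.066] [-0.98, -0.126, 1.154] [0.297, 0.436, -0.723]
```

>>> servo_tool([
  [[-0.1, -0.01, 0], [0, 0, -0.09]],
  [[-0.2, -0.02, 0], [0, 0, -0.18]],
  [[-0.32, -0.04, 0], [0, 0, -0.27]],
  [[-0.44, -0.06, 0], [0, 0, -0.36]],
  [[-0.56, -0.08, 0], [0, 0, -0.45]],
  [[-0.68, -0.1, 0], [0, 0, -0.54]],
  [[-0.8, -0.12, 0], [0, 0, -0.63]],
  [[-0.92, -0.13, 0], [0, 0, -0.72]],
  [[-0.98, -0.13, 0], [0, 0, -0.764]],
  [[-0.98, -0.13, 0], [0, 0, -0.764]],
  [[-0.98, -0.13, 0], [0, 0, -0.764]],
])

```text
clock: 25.3
tcp_pos: [0.62, -0.1473, 0.356]
orientation: [-0.079, -3.139, -0.003]
contact_force: [0.5, 0.9, -2.2]
grip_width: 0.0333
gripper_force: 61.1
```

```bash
python3 plc.py 3 .014
```

```text
grip 0.03333270740355168 [ 0.5  0.9 -2.2]
now 25.3 [ 0.62   -0.1473  0.356 ] j [ 0.51  0.39 -0.51  1.49  0.19  1.32  1.5 ]
[ 0.619 -0.153  0.356] [0.004, -0.023, -0.002] [0.001, -0.001, 0.004]
[ 0.619 -0.153  0.126] [0.003, -0.025, 0.918] [-0.0, 0.499, 0.004]
[ 0.619 -0.153  0.066] [0.002, -0.026, 1.158] [-0.0, 0.499, 0.004]
```

>>> servo_tool([
  [[0, -0.02, 0.15], [0, 0.04, 0]],
  [[0, -0.02, 0.3], [0, 0.1, 0]],
  [[0, -0.025, 0.45], [0, 0.18, 0]],
  [[0, -0.025, 0.6], [0, 0.26, 0]],
  [[0, -0.025, 0.72], [0, 0.34, 0]],
  [[0, -0.025, 0.82], [0, 0.41, 0]],
  [[0, -0.025, 0.92], [0, 0.46, 0]],
  [[0, -0.025, 0.92], [0, 0.5, 0]],
  [[0, -0.025, 0.92], [0, 0.5, 0]],
  [[0, -0.025, 0.92], [0, 0.5, 0]],
])

```text
clock: 26.3
tcp_pos: [0.6204, -0.1541, 0.1268]
orientation: [-0.057, -2.358, -0.024]
contact_force: [0.1, 1.1, -2.3]
grip_width: 0.0333
gripper_force: 61.3
```

```bash
python3 plc.py 3 .014; python3 chk.py 6 | grep nose
```

```text
grip 0.03325187062554179 [ 0.1  1.1 -2.3]
now 26.3 [ 0.6204 -0.1541  0.1268] j [ 0.31  1.   -0.37  1.13  0.26  1.85  1.46]
[ 0.619 -0.153  0.356] [0.653, 0.004, -0.647] [-0.002, -0.498, 0.005]
[ 0.619 -0.153  0.126] [0.004, 0.004, 0.006] [-0.003, 0.002, 0.004]
[ 0.619 -0.153  0.066] [-0.165, 0.004, 0.176] [-0.003, 0.002, 0.004]
top nose 40 [0.4318 0.2403]
top nose 41 [0.4095 0.3405]
scene nose 55 [0.4154 0.339 ]
scene nose 51 [0.4372 0.2392]
```

>>> servo_tool([
  [[-0.06, 0, 0.06], [0, 0, 0]],
  [[-0.11, 0, 0.12], [0, 0, 0]],
  [[-0.145, 0, 0.155], [0, 0, 0]],
  [[-0.165, 0, 0.175], [0, 0, 0]],
  [[-0.17, 0, 0.18], [0, 0, 0]],
  [[-0.175, 0, 0.185], [0, 0, 0]],
  [[-0.175, 0, 0.185], [0, 0, 0]],
])

```text
clock: 27.1
tcp_pos: [0.6164, -0.1547, 0.069]
orientation: [-0.057, -2.348, -0.027]
contact_force: [-7.5, 2.9, 30.0]
grip_width: 0.033
gripper_force: 62.8
```

>>> servo_tool([
  [[0.01, 0, -0.01], [0, 0, 0]],
  [[0.01, 0, -0.01], [0, 0, 0]],
])

```text
clock: 27.3
tcp_pos: [0.6168, -0.1548, 0.0691]
orientation: [-0.057, -2.351, -0.027]
contact_force: [-3.0, 2.7, 13.5]
grip_width: 0.0336
gripper_force: 61.8
```

```bash
python3 plc.py 3 .014; python3 chk.py 7|grep crad; python3 -c "
import cv2
a=cv2.imread('pics/scene7.png')[150:290,100:270];cv2.imwrite('pics/s7c.png',cv2.resize(a,None,fx=4,fy=4,interpolation=2))"
```

```text
grip 0.03355878217043866 [-3.   2.7 13.5]
now 27.3 [ 0.6168 -0.1548  0.0691] j [ 0.31  1.06 -0.36  1.14  0.28  1.79  1.45]
[ 0.619 -0.153  0.356] [0.811, 0.01, -0.814] [-0.001, -0.503, 0.005]
[ 0.619 -0.153  0.126] [0.158, 0.008, -0.167] [-0.002, -0.003, 0.004]
[ 0.619 -0.153  0.066] [-0.012, 0.007, 0.002] [-0.002, -0.003, 0.004]
top cradle 3 446 x -0.043 0.057 y -0.0022 ang 0.015 ztop 0.0879
top cradle 4 362 x -0.041 0.055 y -0.0003 ang 0.07 ztop 0.0872
scene cradle 3 323 x -0.043 0.042 y -0.0018 ang 0.111 ztop 0.086
```

View pics/s7c.png

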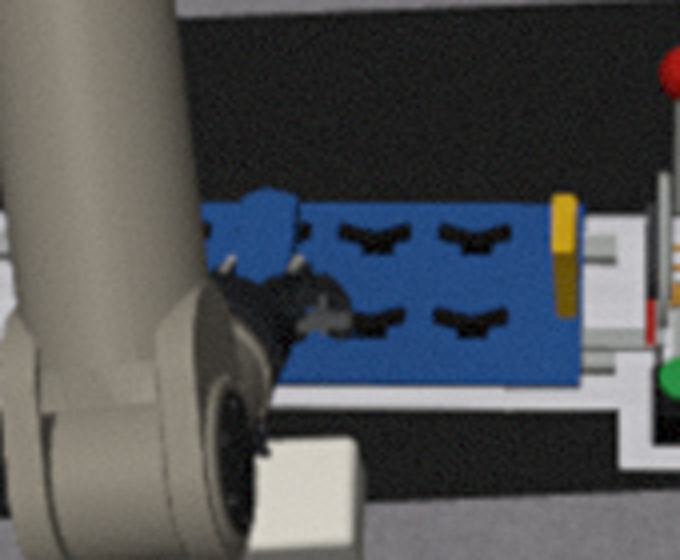

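>>> servo_tool([
  [[0, 0.006, 0], [0, 0, 0]],
  [[0, 0.006, 0], [0, 0, 0]],
  [[0, 0.006, 0], [0, 0, 0]],
  [[0, 0.006, 0], [0, 0, 0]],
  [[0, 0.006, 0], [0, 0, 0]],
  [[0, 0.006, 0], [0, 0, 0]],
], claw=0.4)

```text
clock: 28.0
tcp_pos: [0.6177, -0.1547, 0.0664]
orientation: [-0.059, -2.355, -0.024]
contact_force: [0.1, 0.1, -0.0]
grip_width: 0.0513
gripper_force: 0.0
```

>>> servo_tool([
  [[0.06, 0, -0.06], [0, 0, 0]],
  [[0.15, 0, -0.15], [0, 0, 0]],
  [[0.25, 0, -0.25], [0, -0.1, 0]],
  [[0.35, 0, -0.35], [0, -0.2, 0]],
  [[0.45, 0, -0.45], [0, -0.3, 0]],
  [[0.55, 0, -0.55], [0, -0.4, 0]],
  [[0.7, 0, -0.7], [0, -0.48, 0]],
  [[0.81, 0, -0.81], [0, -0.5, 0]],
  [[0.81, 0, -0.81], [0, -0.5, 0]],
])

```text
clock: 28.9
tcp_pos: [0.619, -0.1545, 0.3632]
orientation: [0.08, 3.126, -0.007]
contact_force: [0.5, -0.3, -0.8]
grip_width: 0.051
gripper_force: 0.0
```

```bash
python3 chk.py 8; python3 pick.py C
```

```text
top cradle 3 383 x -0.043 0.055 y -0.0014 ang 0.011 ztop 0.0856
top cradle 4 382 x -0.04 0.057 y -0.0012 ang 0.015 ztop 0.0852
top nose 40 [0.4318 0.2403]
top nose 39 [0.4097 0.3406]
scene cradle 3 479 x -0.043 0.058 y -0.0023 ang -0.006 ztop 0.0839
scene cradle 4 480 x -0.041 0.059 y -0.0016 ang -0.001 ztop 0.084
scene nose 54 [0.4151 0.3389]
scene nose 52 [0.4374 0.239 ]
now 29.0 [ 0.6176 -0.1546  0.3561] j [ 0.52  0.38 -0.51  1.49  0.19  1.31  1.51]
[0.502 0.292 0.321] [0.553, 1.761, 0.136] [0.002, 0.002, 1.557]
[0.502 0.292 0.141] [0.556, 1.762, 0.856] [0.605, -0.217, 1.455]
[0.434 0.241 0.056] [0.818, 1.545, 1.195] [0.605, -0.217, 1.455]
```

>>> servo_tool([
  [[0.03, 0.1, 0], [0, 0, 0.09]],
  [[0.06, 0.2, 0], [0, 0, 0.18]],
  [[0.1, 0.3, 0], [0, 0, 0.27]],
  [[0.13, 0.4, 0], [0, 0, 0.36]],
  [[0.16, 0.5, 0], [0, 0, 0.45]],
  [[0.2, 0.6, 0], [0, 0, 0.54]],
  [[0.23, 0.7, 0], [0, 0, 0.63]],
  [[0.26, 0.8, 0], [0, 0, 0.72]],
  [[0.28, 0.88, 0], [0, 0, 0.78]],
  [[0.28, 0.88, 0], [0, 0, 0.78]],
], claw=0)

```text
clock: 30.0
tcp_pos: [0.5575, 0.0725, 0.3519]
orientation: [-1.863, -2.526, 0.002]
contact_force: [0.2, 0.8, 0.2]
grip_width: 0.0854
gripper_force: 0.0
```

```bash
python3 pick.py C
```

```text
now 30.0 [0.5575 0.0725 0.3519] j [ 0.12  0.24 -0.44  1.67  0.11  1.25 -0.04]
[0.502 0.292 0.321] [0.905, 0.047, 0.126] [-0.002, 0.0, 0.78]
[0.502 0.292 0.141] [0.903, 0.049, 0.846] [0.303, -0.435, 0.738]
[0.434 0.241 0.056] [0.788, -0.269, 1.186] [0.303, -0.435, 0.738]
```

>>> servo_tool([
  [[0.1, 0, 0], [0, 0, 0.09]],
  [[0.2, 0.01, 0], [0, 0, 0.18]],
  [[0.32, 0.02, 0], [0, 0, 0.27]],
  [[0.44, 0.03, 0], [0, 0, 0.36]],
  [[0.56, 0.04, 0], [0, 0, 0.45]],
  [[0.68, 0.05, 0.05], [0, 0, 0.54]],
  [[0.8, 0.05, 0.08], [0, 0, 0.63]],
  [[0.9, 0.05, 0.12], [0, 0, 0.72]],
  [[0.905, 0.05, 0.125], [0, 0, 0.78]],
  [[0.905, 0.05, 0.125], [0, 0, 0.78]],
])

```text
clock: 31.0
tcp_pos: [0.5045, 0.2885, 0.3201]
orientation: [2.98, 0.993, -0.005]
contact_force: [0.3, -0.8, 0.2]
grip_width: 0.0854
gripper_force: 0.0
```

```bash
python3 pick.py C; sed -i "s/^w=np.load.*$/im,d,m,T=grab('wrist');P=cloud(d,m,T)/;s/save(im,sys.argv\[1\])//" hx.py; python3 hx.py
```

```text
now 31.0 [0.5045 0.2885 0.3201] j [-0.32  0.29 -0.38  1.68  0.12  1.2  -1.66]
[0.502 0.292 0.321] [-0.0, -0.018, -0.003] [-0.0, 0.002, -0.002]
[0.502 0.292 0.141] [0.002, -0.018, 0.717] [-0.001, -0.498, -0.002]
[0.434 0.241 0.056] [-0.336, -0.017, 1.058] [-0.001, -0.498, -0.002]
31.05 [0.5052 0.2878 0.3207] [-0.32  0.29 -0.38  1.68  0.12  1.2  -1.66] cam [0.562 0.332 0.444] 287.92699775590506
nose uv [180. 200.] c [0.4103 0.3427] ztop 0.103 312 [(np.float64(0.94), np.float64(0.4103), np.float64(0.3427), 55), (np.float64(0.922), np.float64(0.4103), np.float64(0.3427), 0), (np.float64(0.92), np.float64(0.4103), np.float64(0.3427), 5), (np.float64(0.903), np.float64(0.4103), np.float64(0.3427), 10)]
nose uv [254. 231.] c [0.4326 0.2429] ztop 0.103 271 [(np.float64(0.918), np.float64(0.4326), np.float64(0.2429), 10), (np.float64(0.912), np.float64(0.4326), np.float64(0.2429), 5), (np.float64(0.908), np.float64(0.4326), np.float64(0.2429), 15), (np.float64(0.897), np.float64(0.4326), np.float64(0.2429), 20)]
```

>>> servo_tool([
  [[-0.03, -0.015, 0.15], [0, -0.06, -0.01]],
  [[-0.06, -0.015, 0.3], [0, -0.14, -0.02]],
  [[-0.08, -0.015, 0.45], [0, -0.23, -0.02]],
  [[-0.1, -0.015, 0.6], [0, -0.32, -0.02]],
  [[-0.12, -0.015, 0.75], [0, -0.41, -0.02]],
  [[-0.14, -0.015, 0.86], [0, -0.5, -0.02]],
  [[-0.14, -0.015, 0.86], [0, -0.5, -0.02]],
  [[-0.14, -0.015, 0.86], [0, -0.5, -0.02]],
])

```text
clock: 31.85
tcp_pos: [0.4749, 0.2698, 0.1054]
orientation: [2.547, 0.894, -1.064]
contact_force: [0.0, -1.3, 1.2]
grip_width: 0.0854
gripper_force: 0.0
```

```bash
sed -i "s/'C':.*,'A'/'C':(.4335,.242,38),'A'/;s/'A':.*}/'A':(.411,.342,26)}/" pick.py; python3 pick.py C
```

```text
now 31.85 [0.4749 0.2698 0.1054] j [-0.46  0.88 -0.3   1.43  0.17  1.65 -1.7 ]
[0.5   0.294 0.321] [-0.511, -0.025, -0.708] [-0.007, 0.501, 0.007]
[0.5   0.294 0.141] [-0.001, -0.015, -0.2] [-0.003, 0.001, 0.009]
[0.434 0.242 0.056] [-0.0, -0.013, 0.28] [-0.003, 0.001, 0.009]
```

>>> servo_tool([
  [[0, -0.01, 0.1], [0, 0, 0]],
  [[0, -0.01, 0.2], [0, 0, 0]],
  [[0, -0.01, 0.28], [0, 0, 0]],
  [[0, -0.01, 0.295], [0, 0, 0]],
  [[0, -0.01, 0.295], [0, 0, 0]],
])

```text
clock: 32.35
tcp_pos: [0.4336, 0.2413, 0.0581]
orientation: [2.552, 0.894, -1.052]
contact_force: [-0.4, -0.1, -0.0]
grip_width: 0.0854
gripper_force: 0.0
```

>>> servo_tool([
  [[0, 0, 0], [0, 0, 0]],
  [[0, 0, 0], [0, 0, 0]],
  [[0, 0, 0], [0, 0, 0]],
  [[0, 0, 0], [0, 0, 0]],
  [[0, 0, 0], [0, 0, 0]],
  [[0, 0, 0], [0, 0, 0]],
  [[0, 0, 0], [0, 0, 0]],
  [[0, 0, 0], [0, 0, 0]],
], claw=1, squeeze=60)

```text
clock: 33.15
tcp_pos: [0.4322, 0.2414, 0.0551]
orientation: [2.547, 0.893, -1.06]
contact_force: [2.2, 1.4, 5.6]
grip_width: 0.0334
gripper_force: 59.0
```

>>> servo_tool([
  [[-0.1, 0, -0.1], [0, 0, 0]],
  [[-0.2, 0, -0.2], [0, 0.08, 0]],
  [[-0.3, 0, -0.3], [0, 0.16, 0]],
  [[-0.4, 0, -0.4], [0, 0.24, 0]],
  [[-0.5, 0, -0.5], [0, 0.32, 0]],
  [[-0.6, 0, -0.6], [0, 0.4, 0]],
  [[-0.75, 0, -0.75], [0, 0.48, 0]],
  [[-0.84, 0, -0.84], [0, 0.5, 0]],
  [[-0.84, 0, -0.84], [0, 0.5, 0]],
])

```text
clock: 34.05
tcp_pos: [0.4349, 0.2386, 0.3569]
orientation: [-2.956, -1.027, -0.01]
contact_force: [-0.2, 0.4, -2.5]
grip_width: 0.0329
gripper_force: 59.8
```

```bash
sed -i 's/^CR=.*/CR={1:(.6119,-.0258),2:(.6083,-.0896),3:(.6047,-.1533),4:(.6011,-.2171)}/' pl.py; python3 plc.py 2 .009
```

```text
grip 0.032881687367213905 [-0.2  0.4 -2.5]
now 34.05 [0.4349 0.2386 0.3569] j [-0.24  0.11 -0.41  1.81  0.04  1.22 -1.57]
[ 0.617 -0.09   0.356] [-0.243, 1.484, -0.014] [0.005, -0.01, -1.538]
[ 0.617 -0.09   0.126] [-0.252, 1.492, 0.906] [0.6, 0.217, -1.436]
[ 0.617 -0.09   0.066] [-0.254, 1.495, 1.146] [0.6, 0.217, -1.436]
```

>>> servo_tool([
  [[-0.01, 0.08, 0], [0, 0, -0.09]],
  [[-0.03, 0.16, 0], [0, 0, -0.18]],
  [[-0.04, 0.24, 0], [0, 0, -0.27]],
  [[-0.06, 0.32, 0], [0, 0, -0.36]],
  [[-0.07, 0.4, 0], [0, 0, -0.45]],
  [[-0.08, 0.5, 0], [0, 0, -0.54]],
  [[-0.1, 0.6, 0], [0, 0, -0.63]],
  [[-0.12, 0.7, 0], [0, 0, -0.72]],
  [[-0.12, 0.74, 0], [0, 0, -0.77]],
  [[-0.12, 0.74, 0], [0, 0, -0.77]],
])

```text
clock: 35.05
tcp_pos: [0.5253, 0.0725, 0.3471]
orientation: [-1.849, -2.522, -0.0]
contact_force: [0.6, -0.2, -2.4]
grip_width: 0.033
gripper_force: 59.8
```

```bash
python3 plc.py 2 .009
```

```text
grip 0.03296356405414428 [ 0.6 -0.2 -2.4]
now 35.05 [0.5253 0.0725 0.3471] j [ 0.06  0.19 -0.36  1.75  0.06  1.23 -0.  ]
[ 0.617 -0.09   0.356] [-0.73, 0.155, -0.047] [-0.0, -0.009, -0.769]
[ 0.617 -0.09   0.126] [-0.741, 0.162, 0.873] [0.301, 0.427, -0.727]
[ 0.617 -0.09   0.066] [-0.743, 0.164, 1.113] [0.301, 0.427, -0.727]
```

>>> servo_tool([
  [[-0.08, 0.02, 0], [0, 0, -0.09]],
  [[-0.16, 0.03, 0], [0, 0, -0.18]],
  [[-0.24, 0.05, 0], [0, 0, -0.27]],
  [[-0.32, 0.07, -0.02], [0, 0, -0.36]],
  [[-0.4, 0.09, -0.04], [0, 0, -0.45]],
  [[-0.5, 0.11, -0.04], [0, 0, -0.54]],
  [[-0.6, 0.13, -0.04], [0, 0, -0.63]],
  [[-0.7, 0.15, -0.04], [0, 0, -0.72]],
  [[-0.735, 0.155, -0.04], [0, 0, -0.77]],
  [[-0.735, 0.155, -0.04], [0, 0, -0.77]],
])

```text
clock: 36.05
tcp_pos: [0.6178, -0.0897, 0.3553]
orientation: [-0.088, -3.13, -0.015]
contact_force: [0.3, 0.7, -1.4]
grip_width: 0.0334
gripper_force: 59.7
```

```bash
python3 plc.py 2 .009
```

```text
grip 0.033409687291016 [ 0.3  0.7 -1.4]
now 36.05 [ 0.6178 -0.0897  0.3553] j [ 0.36  0.36 -0.42  1.52  0.14  1.31  1.44]
[ 0.617 -0.09   0.356] [0.002, -0.002, -0.005] [0.006, -0.007, 0.0]
[ 0.617 -0.09   0.126] [-0.008, -0.01, 0.915] [0.005, 0.493, 0.003]
[ 0.617 -0.09   0.066] [-0.01, -0.013, 1.155] [0.005, 0.493, 0.003]
```

>>> servo_tool([
  [[0, -0.01, 0.15], [0, 0.04, 0]],
  [[0, -0.01, 0.3], [0, 0.1, 0]],
  [[0, -0.01, 0.45], [0, 0.18, 0]],
  [[0, -0.01, 0.6], [0, 0.26, 0]],
  [[0, -0.01, 0.72], [0, 0.34, 0]],
  [[0, -0.01, 0.82], [0, 0.41, 0]],
  [[-0.01, -0.01, 0.92], [0, 0.46, 0]],
  [[-0.01, -0.01, 0.92], [0, 0.495, 0]],
  [[-0.01, -0.01, 0.92], [0, 0.495, 0]],
  [[-0.01, -0.01, 0.92], [0, 0.495, 0]],
])

```text
clock: 37.05
tcp_pos: [0.6189, -0.0879, 0.1271]
orientation: [-0.059, -2.357, -0.036]
contact_force: [0.2, -0.6, -1.9]
grip_width: 0.0333
gripper_force: 59.9
```

```bash
python3 plc.py 2 .009; python3 chk.py 9 | grep nose
```

```text
grip 0.033290040258104 [ 0.2 -0.6 -1.9]
now 37.05 [ 0.6189 -0.0879  0.1271] j [ 0.21  0.97 -0.32  1.17  0.17  1.82  1.41]
[ 0.617 -0.09   0.356] [0.652, -0.002, -0.646] [0.004, -0.499, 0.004]
[ 0.617 -0.09   0.126] [0.003, -0.009, 0.006] [0.002, 0.001, 0.005]
[ 0.617 -0.09   0.066] [-0.167, -0.011, 0.176] [0.002, 0.001, 0.005]
top nose 41 [0.4095 0.3405]
scene nose 53 [0.4153 0.3391]
```

>>> servo_tool([
  [[-0.06, -0.01, 0.06], [0, 0, 0]],
  [[-0.11, -0.01, 0.12], [0, 0, 0]],
  [[-0.14, -0.01, 0.15], [0, 0, 0]],
  [[-0.155, -0.01, 0.165], [0, 0, 0]],
  [[-0.163, -0.01, 0.17], [0, 0, 0]],
  [[-0.163, -0.01, 0.17], [0, 0, 0]],
])

```text
clock: 37.75
tcp_pos: [0.6174, -0.0912, 0.0681]
orientation: [-0.058, -2.356, -0.037]
contact_force: [0.4, -1.3, -2.0]
grip_width: 0.0337
gripper_force: 59.9
```

>>> servo_tool([
  [[-0.005, 0, 0.005], [0, 0, 0]],
  [[-0.008, 0, 0.008], [0, 0, 0]],
  [[-0.008, 0, 0.008], [0, 0, 0]],
])

```text
clock: 38.05
tcp_pos: [0.6179, -0.0911, 0.0672]
orientation: [-0.058, -2.357, -0.037]
contact_force: [0.5, 0.8, 4.9]
grip_width: 0.0338
gripper_force: 59.8
```

>>> servo_tool([
  [[0, 0, 0], [0, 0, 0]],
  [[0, 0, 0], [0, 0, 0]],
  [[0, 0, 0], [0, 0, 0]],
  [[0, 0, 0], [0, 0, 0]],
  [[0, 0, 0], [0, 0, 0]],
  [[0, 0, 0], [0, 0, 0]],
], claw=0.4)

```text
clock: 38.65
tcp_pos: [0.6178, -0.0903, 0.0667]
orientation: [-0.057, -2.357, -0.037]
contact_force: [-0.2, 3.1, 5.2]
grip_width: 0.0514
gripper_force: 0.0
```

>>> servo_tool([
  [[0.06, 0, -0.06], [0, 0, 0]],
  [[0.15, 0, -0.15], [0, 0, 0]],
  [[0.25, 0, -0.25], [0, -0.1, 0]],
  [[0.35, 0, -0.35], [0, -0.2, 0]],
  [[0.45, 0, -0.45], [0, -0.3, 0]],
  [[0.55, 0, -0.55], [0, -0.4, 0]],
  [[0.7, 0, -0.7], [0, -0.48, 0]],
  [[0.8, 0, -0.8], [0, -0.5, 0]],
  [[0.8, 0, -0.8], [0, -0.5, 0]],
])

```text
clock: 39.55
tcp_pos: [0.6182, -0.0942, 0.3577]
orientation: [0.085, 3.126, 0.009]
contact_force: [0.1, 1.8, -0.1]
grip_width: 0.0515
gripper_force: 0.0
```

```bash
python3 chk.py 10; python3 pick.py A
```

```text
top cradle 2 370 x -0.04 0.057 y -0.0006 ang -0.002 ztop 0.0855
top cradle 3 372 x -0.042 0.054 y -0.0002 ang -0.001 ztop 0.0854
top cradle 4 55 x -0.04 0.018 y 0.0117 ang 0.085 ztop 0.0809
top nose 41 [0.4095 0.3405]
scene cradle 2 473 x -0.041 0.062 y -0.0012 ang -0.003 ztop 0.0841
scene cradle 3 487 x -0.042 0.058 y -0.0003 ang -0.019 ztop 0.0841
scene cradle 4 484 x -0.04 0.059 y -0.0005 ang -0.005 ztop 0.084
scene nose 54 [0.4151 0.3389]
now 39.65 [ 0.617  -0.0943  0.3508] j [ 0.37  0.35 -0.42  1.54  0.14  1.28  1.45]
[0.487 0.379 0.321] [0.62, 1.862, 0.131] [0.004, -0.005, 1.677]
[0.487 0.379 0.141] [0.623, 1.857, 0.851] [0.653, -0.173, 1.564]
[0.411 0.342 0.056] [0.921, 1.69, 1.189] [0.653, -0.173, 1.564]
```

>>> servo_tool([
  [[0.03, 0.1, 0], [0, 0, 0.09]],
  [[0.06, 0.2, 0], [0, 0, 0.18]],
  [[0.1, 0.3, 0], [0, 0, 0.27]],
  [[0.13, 0.4, 0], [0, 0, 0.36]],
  [[0.16, 0.5, 0], [0, 0, 0.45]],
  [[0.2, 0.6, 0], [0, 0, 0.54]],
  [[0.23, 0.7, 0], [0, 0, 0.63]],
  [[0.26, 0.8, 0], [0, 0, 0.72]],
  [[0.29, 0.9, 0], [0, 0, 0.8]],
  [[0.31, 0.93, 0], [0, 0, 0.84]],
  [[0.31, 0.93, 0], [0, 0, 0.84]],
], claw=0)

```text
clock: 40.75
tcp_pos: [0.5509, 0.1442, 0.3487]
orientation: [-1.982, -2.427, -0.007]
contact_force: [-0.6, -0.1, -0.5]
grip_width: 0.0855
gripper_force: 0.0
```

```bash
python3 pick.py A
```

```text
now 40.75 [0.5509 0.1442 0.3487] j [-0.07  0.25 -0.35  1.67  0.08  1.24 -0.24]
[0.487 0.379 0.321] [0.971, -0.061, 0.12] [-0.004, -0.004, 0.839]
[0.487 0.379 0.141] [0.965, -0.06, 0.84] [0.324, -0.428, 0.795]
[0.411 0.342 0.056] [0.877, -0.388, 1.179] [0.324, -0.428, 0.795]
```

>>> servo_tool([
  [[0.1, 0, 0], [0, 0, 0.09]],
  [[0.2, -0.01, 0], [0, 0, 0.18]],
  [[0.32, -0.02, 0], [0, 0, 0.27]],
  [[0.44, -0.03, 0], [0, 0, 0.36]],
  [[0.56, -0.04, 0], [0, 0, 0.45]],
  [[0.68, -0.05, 0.05], [0, 0, 0.54]],
  [[0.8, -0.06, 0.08], [0, 0, 0.63]],
  [[0.9, -0.06, 0.12], [0, 0, 0.72]],
  [[0.97, -0.06, 0.12], [0, 0, 0.81]],
  [[0.97, -0.06, 0.12], [0, 0, 0.84]],
  [[0.97, -0.06, 0.12], [0, 0, 0.84]],
])

```text
clock: 41.85
tcp_pos: [0.49, 0.3768, 0.3209]
orientation: [-3.056, -0.7, -0.0]
contact_force: [0.0, -0.0, 0.7]
grip_width: 0.0855
gripper_force: 0.0
```

```bash
python3 pick.py A; python3 hx.py
```

```text
now 41.85 [0.49   0.3768 0.3209] j [-0.55  0.34 -0.26  1.6   0.09  1.21 -1.95]
[0.487 0.379 0.321] [-0.006, -0.013, 0.0] [-0.004, -0.001, -0.002]
[0.487 0.379 0.141] [-0.007, -0.009, 0.72] [-0.005, -0.501, -0.0]
[0.411 0.342 0.056] [-0.347, -0.006, 1.059] [-0.005, -0.501, -0.0]
41.9 [0.4903 0.3764 0.3212] [-0.55  0.34 -0.26  1.6   0.09  1.21 -1.95] cam [0.554 0.407 0.445] 287.92699775590506
nose uv [257. 232.] c [0.4103 0.3435] ztop 0.103 272 [(np.float64(0.925), np.float64(0.4103), np.float64(0.3435), 0), (np.float64(0.913), np.float64(0.4103), np.float64(0.3435), 55), (np.float64(0.906), np.float64(0.4103), np.float64(0.3435), 5), (np.float64(0.903), np.float64(0.4103), np.float64(0.3435), 50)]
```

>>> servo_tool([
  [[-0.03, -0.01, 0.15], [0, -0.06, -0.01]],
  [[-0.06, -0.01, 0.3], [0, -0.14, -0.02]],
  [[-0.09, -0.01, 0.45], [0, -0.23, -0.02]],
  [[-0.11, -0.01, 0.6], [0, -0.32, -0.02]],
  [[-0.13, -0.01, 0.75], [0, -0.41, -0.02]],
  [[-0.15, -0.01, 0.86], [0, -0.5, -0.02]],
  [[-0.15, -0.01, 0.86], [0, -0.5, -0.02]],
  [[-0.15, -0.01, 0.86], [0, -0.5, -0.02]],
])

```text
clock: 42.7
tcp_pos: [0.4552, 0.3642, 0.1055]
orientation: [2.682, 0.664, -1.114]
contact_force: [-0.4, 0.4, 1.7]
grip_width: 0.0856
gripper_force: 0.0
```

```bash
sed -i "s/'A':.*}/'A':(.411,.342,27)}/" pick.py; python3 pick.py A
```

```text
now 42.7 [0.4552 0.3642 0.1055] j [-0.55  0.92 -0.25  1.33 -0.03  1.66 -1.86]
[0.487 0.381 0.321] [-0.507, -0.017, -0.711] [-0.01, 0.498, 0.009]
[0.487 0.381 0.141] [0.001, -0.003, -0.2] [-0.006, -0.002, 0.012]
[0.411 0.342 0.056] [-0.0, 0.002, 0.28] [-0.006, -0.002, 0.012]
```

>>> servo_tool([
  [[0, 0, 0.1], [0, 0, 0]],
  [[0, 0, 0.2], [0, 0, 0]],
  [[0, 0, 0.28], [0, 0, 0]],
  [[0, 0, 0.29], [0, 0, 0]],
  [[0, 0, 0.29], [0, 0, 0]],
])

```text
clock: 43.2
tcp_pos: [0.4109, 0.3438, 0.0597]
orientation: [2.688, 0.667, -1.102]
contact_force: [0.3, -0.8, 0.2]
grip_width: 0.0853
gripper_force: 0.0
```

>>> servo_tool([
  [[0, 0, 0], [0, 0, 0]],
  [[0, 0, 0], [0, 0, 0]],
  [[0, 0, 0], [0, 0, 0]],
  [[0, 0, 0], [0, 0, 0]],
  [[0, 0, 0], [0, 0, 0]],
  [[0, 0, 0], [0, 0, 0]],
  [[0, 0, 0], [0, 0, 0]],
  [[0, 0, 0], [0, 0, 0]],
], claw=1, squeeze=60)

```text
clock: 44.0
tcp_pos: [0.4096, 0.343, 0.0563]
orientation: [2.683, 0.665, -1.111]
contact_force: [1.9, 0.3, 5.3]
grip_width: 0.0332
gripper_force: 59.6
```

>>> servo_tool([
  [[-0.1, 0, -0.1], [0, 0, 0]],
  [[-0.2, 0, -0.2], [0, 0.08, 0]],
  [[-0.3, 0, -0.3], [0, 0.16, 0]],
  [[-0.4, 0, -0.4], [0, 0.24, 0]],
  [[-0.5, 0, -0.5], [0, 0.32, 0]],
  [[-0.6, 0, -0.6], [0, 0.4, 0]],
  [[-0.75, 0, -0.75], [0, 0.48, 0]],
  [[-0.84, 0, -0.84], [0, 0.5, 0]],
  [[-0.84, 0, -0.84], [0, 0.5, 0]],
])

```text
clock: 44.9
tcp_pos: [0.411, 0.3384, 0.3585]
orientation: [-3.029, -0.739, -0.015]
contact_force: [0.4, 0.6, -1.0]
grip_width: 0.0332
gripper_force: 59.9
```

```bash
python3 plc.py 1 .009
```

```text
grip 0.033164997367580586 [ 0.4  0.6 -1. ]
now 44.9 [0.411  0.3384 0.3585] j [-0.53  0.16 -0.3   1.75  0.04  1.22 -1.93]
[ 0.621 -0.026  0.356] [0.073, 1.681, -0.027] [0.008, -0.021, -1.659]
[ 0.621 -0.026  0.126] [0.06, 1.701, 0.893] [0.647, 0.156, -1.542]
[ 0.621 -0.026  0.066] [0.056, 1.706, 1.133] [0.647, 0.156, -1.542]
```

>>> servo_tool([
  [[0, 0.09, 0], [0, 0, -0.09]],
  [[0.01, 0.18, 0], [0, 0, -0.18]],
  [[0.01, 0.27, 0], [0, 0, -0.27]],
  [[0.01, 0.36, 0], [0, 0, -0.36]],
  [[0.02, 0.45, 0], [0, 0, -0.45]],
  [[0.02, 0.54, 0], [0, 0, -0.54]],
  [[0.03, 0.64, 0], [0, 0, -0.63]],
  [[0.03, 0.74, 0], [0, 0, -0.72]],
  [[0.035, 0.84, 0], [0, 0, -0.8]],
  [[0.035, 0.84, 0], [0, 0, -0.83]],
  [[0.035, 0.84, 0], [0, 0, -0.83]],
])

```text
clock: 46.0
tcp_pos: [0.5147, 0.1536, 0.3466]
orientation: [-1.966, -2.427, -0.014]
contact_force: [-0.2, -0.5, -2.2]
grip_width: 0.0333
gripper_force: 59.9
```

```bash
python3 plc.py 1 .010
```

```text
grip 0.03328062476853344 [-0.2 -0.5 -2.2]
now 46.0 [0.5147 0.1536 0.3466] j [-0.16  0.19 -0.28  1.74  0.03  1.22 -0.23]
[ 0.622 -0.026  0.356] [-0.792, 0.27, -0.056] [0.006, -0.013, -0.831]
[ 0.622 -0.026  0.126] [-0.81, 0.274, 0.863] [0.33, 0.413, -0.782]
[ 0.622 -0.026  0.066] [-0.815, 0.275, 1.103] [0.33, 0.413, -0.782]
```

>>> servo_tool([
  [[-0.08, 0.03, -0.02], [0, 0, -0.09]],
  [[-0.16, 0.05, -0.03], [0, 0, -0.18]],
  [[-0.24, 0.08, -0.05], [0, 0, -0.27]],
  [[-0.33, 0.11, -0.05], [0, 0, -0.36]],
  [[-0.42, 0.14, -0.05], [0, 0, -0.45]],
  [[-0.51, 0.17, -0.05], [0, 0, -0.54]],
  [[-0.6, 0.2, -0.05], [0, 0, -0.63]],
  [[-0.7, 0.23, -0.05], [0, 0, -0.72]],
  [[-0.8, 0.27, -0.05], [0, 0, -0.8]],
  [[-0.8, 0.27, -0.05], [0, 0, -0.83]],
  [[-0.8, 0.27, -0.05], [0, 0, -0.83]],
])

```text
clock: 47.1
tcp_pos: [0.6226, -0.0269, 0.3555]
orientation: [-0.09, -3.132, -0.031]
contact_force: [-0.6, 1.8, -2.5]
grip_width: 0.0331
gripper_force: 59.9
```

```bash
python3 plc.py 1 .010; python3 lv.py 11
```

```text
grip 0.033053373955999686 [-0.6  1.8 -2.5]
now 47.1 [ 0.6226 -0.0269  0.3555] j [ 0.19  0.34 -0.32  1.53  0.09  1.29  1.38]
[ 0.622 -0.026  0.356] [0.003, 0.002, -0.004] [0.012, -0.006, -0.001]
[ 0.622 -0.026  0.126] [-0.005, -0.016, 0.916] [0.012, 0.494, 0.004]
[ 0.622 -0.026  0.066] [-0.007, -0.021, 1.156] [0.012, 0.494, 0.004]
top [232.7 195.6] 89 [0.57  0.105 0.219]
scene [271.2 167.8] 167 [0.577 0.106 0.215]
```

>>> servo_tool([
  [[0, 0, 0.15], [0.01, 0.04, 0]],
  [[0, 0, 0.3], [0.01, 0.1, 0]],
  [[0, -0.01, 0.45], [0.01, 0.18, 0]],
  [[0, -0.01, 0.6], [0.01, 0.26, 0]],
  [[0, -0.015, 0.72], [0.01, 0.34, 0]],
  [[0, -0.015, 0.82], [0.01, 0.41, 0]],
  [[-0.005, -0.015, 0.92], [0.01, 0.46, 0]],
  [[-0.005, -0.015, 0.92], [0.01, 0.495, 0]],
  [[-0.005, -0.015, 0.92], [0.01, 0.495, 0]],
  [[-0.005, -0.015, 0.92], [0.01, 0.495, 0]],
])

```text
clock: 48.2
tcp_pos: [0.6232, -0.0253, 0.1271]
orientation: [-0.057, -2.36, -0.03]
contact_force: [0.8, 0.4, -1.6]
grip_width: 0.033
gripper_force: 59.9
```

```bash
python3 plc.py 1 .010
```

```text
grip 0.032991771983444766 [ 0.8  0.4 -1.6]
now 48.2 [ 0.6232 -0.0253  0.1271] j [ 0.1   0.96 -0.25  1.18  0.08  1.79  1.38]
[ 0.622 -0.026  0.356] [0.649, 0.0, -0.648] [0.001, -0.497, 0.005]
[ 0.622 -0.026  0.126] [0.002, -0.004, 0.005] [-0.001, 0.003, 0.005]
[ 0.622 -0.026  0.066] [-0.167, -0.005, 0.176] [-0.001, 0.003, 0.005]
```

>>> servo_tool([
  [[-0.06, -0.005, 0.06], [0, 0, 0]],
  [[-0.11, -0.005, 0.12], [0, 0, 0]],
  [[-0.14, -0.005, 0.15], [0, 0, 0]],
  [[-0.155, -0.005, 0.165], [0, 0, 0]],
  [[-0.165, -0.005, 0.173], [0, 0, 0]],
  [[-0.168, -0.005, 0.175], [0, 0, 0]],
  [[-0.168, -0.005, 0.175], [0, 0, 0]],
])

```text
clock: 48.9
tcp_pos: [0.6216, -0.0269, 0.0673]
orientation: [-0.057, -2.357, -0.031]
contact_force: [-1.1, 1.6, 2.7]
grip_width: 0.0333
gripper_force: 60.1
```

>>> servo_tool([
  [[-0.004, 0, 0.004], [0, 0, 0]],
  [[-0.004, 0, 0.004], [0, 0, 0]],
  [[-0.004, 0, 0.004], [0, 0, 0]],
  [[-0.004, 0, 0.004], [0, 0, 0]],
  [[-0.004, 0, 0.004], [0, 0, 0]],
  [[-0.004, 0, 0.004], [0, 0, 0]],
], claw=0.4)

```text
clock: 49.5
tcp_pos: [0.6224, -0.0267, 0.0661]
orientation: [-0.057, -2.36, -0.031]
contact_force: [1.4, 3.2, 5.4]
grip_width: 0.0512
gripper_force: 0.0
```

>>> servo_tool([
  [[0.06, 0, -0.06], [0, 0, 0]],
  [[0.15, 0, -0.15], [0, 0, 0]],
  [[0.25, 0, -0.25], [0, -0.1, 0]],
  [[0.35, 0, -0.35], [0, -0.2, 0]],
  [[0.45, 0, -0.45], [0, -0.3, 0]],
  [[0.55, 0, -0.55], [0, -0.4, 0]],
  [[0.7, 0, -0.7], [0, -0.48, 0]],
  [[0.7, 0, -0.7], [0, -0.5, 0]],
  [[0.7, 0, -0.7], [0, -0.5, 0]],
])

```text
clock: 50.4
tcp_pos: [0.6208, -0.0292, 0.3172]
orientation: [0.08, 3.131, 0.005]
contact_force: [-0.1, -0.4, -1.4]
grip_width: 0.0511
gripper_force: 0.0
```

```bash
python3 chk.py 12; python3 lv.py 13; python3 -c "
from pl import *
V,_=ori(YS,0,-1);show(([.699,.0985,.2],V))
import cv2
a=cv2.imread('pics/scene12.png')[130:300,100:300];cv2.imwrite('pics/s12c.png',cv2.resize(a,None,fx=3,fy=3,interpolation=2))"
```

```text
top cradle 1 350 x -0.041 0.049 y -0.0012 ang -0.006 ztop 0.0856
scene cradle 1 477 x -0.042 0.06 y -0.0014 ang -0.002 ztop 0.0841
scene cradle 2 488 x -0.04 0.061 y 0.0002 ang -0.043 ztop 0.0849
scene cradle 3 483 x -0.043 0.058 y -0.0003 ang -0.018 ztop 0.0842
scene cradle 4 484 x -0.04 0.059 y -0.0004 ang 0.001 ztop 0.084
top [232.8 195.7] 89 [0.57  0.105 0.219]
scene [271.2 167.7] 166 [0.578 0.106 0.214]
now 50.6 [ 0.6207 -0.0289  0.3109] j [ 0.19  0.36 -0.32  1.6   0.12  1.2   1.37]
[0.699 0.098 0.2  ] [-0.287, 0.523, 0.445] [0.003, -0.001, 0.004]
```

View pics/s12c.png

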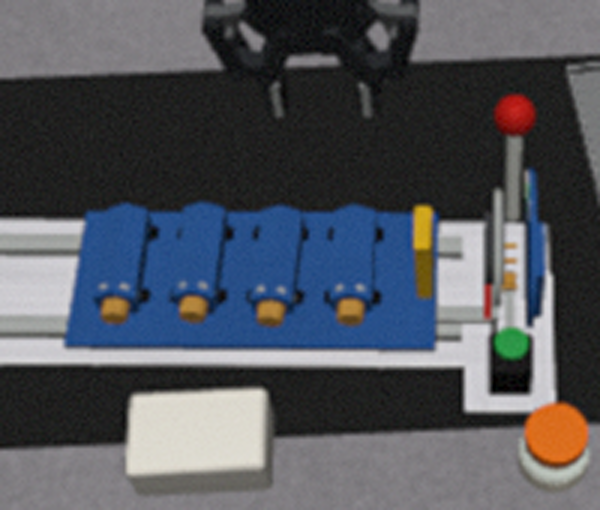

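>>> servo_tool([
  [[-0.05, 0.05, 0], [0, 0, 0.09]],
  [[-0.1, 0.1, 0], [0, 0, 0.18]],
  [[-0.15, 0.2, 0], [0, 0, 0.27]],
  [[-0.2, 0.3, 0], [0, 0, 0.36]],
  [[-0.25, 0.4, 0], [0, 0, 0.45]],
  [[-0.287, 0.5, 0], [0, 0, 0.54]],
  [[-0.287, 0.52, 0.1], [0, 0, 0.63]],
  [[-0.287, 0.52, 0.2], [0, 0, 0.72]],
  [[-0.287, 0.52, 0.3], [0, 0, 0.81]],
  [[-0.287, 0.52, 0.45], [0, 0, 0.9]],
  [[-0.287, 0.52, 0.6], [0, 0, 1]],
  [[-0.287, 0.52, 0.6], [0, 0, 1]],
  [[-0.287, 0.52, 0.6], [0, 0, 1]],
], claw=1, squeeze=40)

```text
clock: 51.9
tcp_pos: [0.6992, 0.0986, 0.1619]
orientation: [-2.27, -2.167, -0.003]
contact_force: [-0.3, -0.2, 1.4]
grip_width: 0.0005
gripper_force: 0.0
```

```bash
python3 -c "
from pl import *
V,_=ori(YS+90,0,1);show(([.699,.098,.1],V));print(r.get_obs()['grip_width'],r.get_obs()['contact_force'])
im,d,m,T=grab('scene');P=cloud(d,m,T).reshape(-1,3);q=(P-[.607,-.1117,0]);a=q@exs;b=q@np.array([-exs[1],exs[0],0])
for lo in np.arange(.13,.25,.01):
  f=(b>lo)&(b<lo+.01)&(a>-.07)&(a<.06)&(P[:,2]<.16);print(round(lo,2),f.sum(),P[f][:,2].max().round(3))
"
```

```text
now 51.9 [0.6992 0.0986 0.1619] j [-0.21  0.61 -0.03  1.55  0.01  0.99 -0.29]
[0.699 0.098 0.1  ] [-0.003, -0.0, 0.247] [-0.001, -0.002, 0.006]
0.00046835119121349294 [-0.33619317 -0.16222573  1.44262158]
0.13 143 0.122
0.14 217 0.124
0.15 180 0.036
0.16 170 0.031
0.17 144 0.031
0.18 144 0.032
0.19 118 0.106
0.2 30 0.092Traceback (most recent call last):
  File "<string>", line 6, in <module>
    f=(b>lo)&(b<lo+.01)&(a>-.07)&(a<.06)&(P[:,2]<.16);print(round(lo,2),f.sum(),P[f][:,2].max().round(3))
                                                                                ~~~~~~~~~~~~~^^
    return umr_maximum(a, axis, None, out, keepdims, initial, where)
ValueError: zero-size array to reduction operation maximum which has no identity
```

>>> servo_tool([
  [[0, 0, 0.13], [0, 0, 0]],
  [[0, 0, 0.22], [0, 0, 0]],
  [[0, 0, 0.26], [0, 0, 0]],
  [[0, 0, 0.28], [0, 0, 0]],
  [[0, 0, 0.295], [0, 0, 0]],
  [[0, 0, 0.305], [0, 0, 0]],
  [[0, 0, 0.305], [0, 0, 0]],
  [[0, 0, 0.305], [0, 0, 0]],
])

```text
clock: 52.75
tcp_pos: [0.7009, 0.0989, 0.0885]
orientation: [-2.276, -2.165, -0.011]
contact_force: [0.0, -0.2, 5.9]
grip_width: 0.0003
gripper_force: 2.4
```

```bash
python3 lv.py 14
```

```text
top [231.4 227.2] 87 [0.495 0.115 0.141]
```

>>> servo_tool([
  [[0, 0, 0], [0, 0, 0]],
  [[0, 0, 0], [0, 0, 0]],
  [[0, 0, 0], [0, 0, 0]],
  [[0, 0, -0.15], [0, 0, 0]],
  [[0, 0, -0.3], [0, 0, 0]],
  [[0, 0, -0.45], [0, 0, 0]],
  [[-0.09, -0.17, -0.45], [0, 0, 0]],
  [[-0.17, -0.33, -0.45], [0, 0, 0]],
  [[-0.17, -0.33, -0.45], [0, 0, 0]],
  [[-0.17, -0.33, -0.45], [0, 0, 0]],
])

```text
clock: 53.85
tcp_pos: [0.6138, 0.0595, 0.1989]
orientation: [-2.276, -2.162, -0.006]
contact_force: [1.4, -0.3, 0.5]
grip_width: -0.0001
gripper_force: 0.0
```

```bash
python3 chk.py 15; python3 lv.py 16; python3 -c "
from pl import *
V,_=ori(YS+90,0,1);ey=np.array([-exs[1],exs[0],0]);c=np.array([.607,-.1117,0])
show((c+.004*exs+.171*ey+[0,0,.105],V))
for n in ('top','scene'):
  im,d,m,T=grab(n);P=cloud(d,m,T).reshape(-1,3);h=cv2.cvtColor(im,cv2.COLOR_RGB2HSV).reshape(-1,3).astype(int)
  f=(abs(h[:,0]-25)<6)&(h[:,1]>150)&(P[:,2]>.07)&(P[:,2]<.13)&(P[:,1]<.08)&(P[:,1]>0);q=P[f]-c;print(f.sum(),(q@exs).min(),(q@exs).max(),(q@ey).min(),(q@ey).max())"
```

```text
top cradle 2 376 x -0.039 0.059 y 0.0002 ang -0.047 ztop 0.0863
top cradle 3 379 x -0.043 0.055 y -0.0002 ang -0.006 ztop 0.086
top cradle 4 384 x -0.041 0.057 y -0.0 ang 0.014 ztop 0.0853
scene cradle 1 474 x -0.041 0.059 y -0.0014 ang -0.003 ztop 0.0839
scene cradle 2 480 x -0.04 0.062 y 0.0003 ang -0.043 ztop 0.0849
scene cradle 3 481 x -0.042 0.058 y -0.0005 ang -0.021 ztop 0.0843
scene cradle 4 483 x -0.041 0.059 y -0.0005 ang -0.001 ztop 0.0842
top [233.2 226.8] 121 [0.495 0.11  0.14 ]
scene [272.  160.6] 88 [0.505 0.114 0.139]
now 54.05 [0.616  0.061  0.1991] j [-0.17  0.44 -0.03  1.75  0.01  0.96 -0.26]
[0.621 0.059 0.105] [-0.01, 0.018, 0.377] [0.002, -0.003, 0.005]Traceback (most recent call last):
  File "<string>", line 7, in <module>
    f=(abs(h[:,0]-25)<6)&(h[:,1]>150)&(P[:,2]>.07)&(P[:,2]<.13)&(P[:,1]<.08)&(P[:,1]>0);q=P[f]-c;print(f.sum(),(q@exs).min(),(q@exs).max(),(q@ey).min(),(q@ey).max())
                                                                                                               ~~~~~~~~~~~^^
    return umr_minimum(a, axis, None, out, keepdims, initial, where)
ValueError: zero-size array to reduction operation minimum which has no identity
```

>>> servo_tool([
  [[-0.005, 0.01, 0.1], [0, 0, 0]],
  [[-0.005, 0.01, 0.2], [0, 0, 0]],
  [[-0.005, 0.01, 0.28], [0, 0, 0]],
  [[-0.005, 0.01, 0.35], [0, 0, 0]],
  [[-0.005, 0.01, 0.375], [0, 0, 0]],
  [[-0.005, 0.01, 0.375], [0, 0, 0]],
])

```text
clock: 54.7
tcp_pos: [0.6174, 0.0593, 0.1045]
orientation: [-2.274, -2.163, -0.006]
contact_force: [0.2, 0.8, -0.1]
grip_width: -0.0
gripper_force: 0.0
```

>>> servo_tool([
  [[-0.01, 0, 0], [0, 0, 0]],
  [[-0.025, 0, 0], [0, 0, 0]],
  [[-0.04, 0, 0], [0, 0, 0]],
  [[-0.06, 0, 0], [0, 0, 0]],
  [[-0.085, 0, 0], [0, 0, 0]],
  [[-0.11, 0, 0], [0, 0, 0]],
  [[-0.14, 0, 0], [0, 0, 0]],
  [[-0.17, 0, 0], [0, 0, 0]],
  [[-0.2, 0, 0], [0, 0, 0]],
  [[-0.23, 0, 0], [0, 0, 0]],
  [[-0.26, 0, 0], [0, 0, 0]],
  [[-0.29, 0, 0], [0, 0, 0]],
  [[-0.32, 0, 0], [0, 0, 0]],
  [[-0.35, 0, 0], [0, 0, 0]],
  [[-0.38, 0, 0], [0, 0, 0]],
  [[-0.4, 0, 0], [0, 0, 0]],
  [[-0.42, 0, 0], [0, 0, 0]],
  [[-0.435, 0, 0], [0, 0, 0]],
  [[-0.445, 0, 0], [0, 0, 0]],
  [[-0.445, 0, 0], [0, 0, 0]],
])

```text
clock: 56.7
tcp_pos: [0.6118, -0.0529, 0.1048]
orientation: [-2.276, -2.163, -0.007]
contact_force: [0.8, 0.4, -0.1]
grip_width: 0.0001
gripper_force: 0.0
```

>>> servo_tool([
  [[-0.01, 0, 0], [0, 0, 0]],
  [[-0.02, 0, 0], [0, 0, 0]],
  [[-0.03, 0, 0], [0, 0, 0]],
  [[-0.04, 0, 0], [0, 0, 0]],
  [[-0.05, 0, 0], [0, 0, 0]],
  [[-0.06, 0, 0], [0, 0, 0]],
  [[-0.06, 0, 0], [0, 0, 0]],
])

```text
clock: 57.4
tcp_pos: [0.6111, -0.0675, 0.1048]
orientation: [-2.276, -2.163, -0.007]
contact_force: [-0.8, 1.1, -1.0]
grip_width: -0.0001
gripper_force: 0.6
```

>>> servo_tool([
  [[-0.01, 0, 0], [0, 0, 0]],
  [[-0.02, 0, 0], [0, 0, 0]],
  [[-0.03, 0, 0], [0, 0, 0]],
  [[-0.03, 0, 0], [0, 0, 0]],
])

```text
clock: 57.8
tcp_pos: [0.6111, -0.0677, 0.1049]
orientation: [-2.266, -2.165, -0.015]
contact_force: [-0.9, 15.5, 1.5]
grip_width: 0.0001
gripper_force: 7.9
```

```bash
cat > cr.py <<'E'
from h import *
from pl import exs
ey=np.array([-exs[1],exs[0],0]);c=np.array([.607,-.1117,0])
im,d,m,T=grab('scene');save(cv2.resize(im[130:300,60:300],None,fx=3,fy=3),'fin_%d'%(r.get_obs()['clock']*10))
P=cloud(d,m,T);q=P-c;a=q@exs;b=q@ey
f=(abs(a)<.018)&(P[...,2]>.066)&(P[...,2]<.1)&(b<.04)
hh=np.histogram(b[f],bins=np.arange(-.26,.04,.004));print([(round(x+.002,3),n) for n,x in zip(*hh) if n>0])
h=cv2.cvtColor(im,cv2.COLOR_RGB2HSV);B=(abs(h[...,0].astype(int)-108)<12)&(h[...,1]>120)&(P[...,2]>.025)&(P[...,2]<.04)&(b<.16)&(abs(a)<.06)
print('deck',np.percentile(b[B],[0.5,99.5]))
E
python3 cr.py
```

```text
[(np.float64(-0.242), np.int64(14)), (np.float64(-0.238), np.int64(11)), (np.float64(-0.234), np.int64(19)), (np.float64(-0.23), np.int64(16)), (np.float64(-0.226), np.int64(24)), (np.float64(-0.222), np.int64(24)), (np.float64(-0.218), np.int64(23)), (np.float64(-0.214), np.int64(23)), (np.float64(-0.21), np.int64(34)), (np.float64(-0.206), np.int64(1)), (np.float64(-0.182), np.int64(1)), (np.float64(-0.178), np.int64(14)), (np.float64(-0.174), np.int64(18)), (np.float64(-0.17), np.int64(13)), (np.float64(-0.166), np.int64(16)), (np.float64(-0.162), np.int64(25)), (np.float64(-0.158), np.int64(24)), (np.float64(-0.154), np.int64(22)), (np.float64(-0.15), np.int64(21)), (np.float64(-0.146), np.int64(29)), (np.float64(-0.114), np.int64(9)), (np.float64(-0.11), np.int64(17)), (np.float64(-0.106), np.int64(18)), (np.float64(-0.102), np.int64(18)), (np.float64(-0.098), np.int64(18)), (np.float64(-0.094), np.int64(26)), (np.float64(-0.09), np.int64(23)), (np.float64(-0.086), np.int64(22)), (np.float64(-0.082), np.int64(31)), (np.float64(-0.078), np.int64(6)), (np.float64(-0.05), np.int64(15)), (np.float64(-0.046), np.int64(17)), (np.float64(-0.042), np.int64(21)), (np.float64(-0.038), np.int64(16)), (np.float64(-0.034), np.int64(21)), (np.float64(-0.03), np.int64(27)), (np.float64(-0.026), np.int64(21)), (np.float64(-0.022), np.int64(21)), (np.float64(-0.018), np.int64(24)), (np.float64(0.03), np.int64(3))]
deck [-0.27611809  0.03246181]
```

>>> servo_tool([
  [[0.03, 0, 0], [0, 0, 0]],
  [[0.08, 0, 0], [0, 0, 0]],
  [[0.12, 0, 0], [0, 0, 0]],
  [[0.12, 0, -0.15], [0, 0, 0]],
  [[0.12, 0, -0.35], [0, 0, 0]],
  [[0.12, 0, -0.55], [0, 0, 0]],
  [[0.12, 0, -0.6], [0, 0, 0]],
  [[0.12, 0, -0.6], [0, 0, 0]],
])

```text
clock: 58.65
tcp_pos: [0.6137, -0.0453, 0.258]
orientation: [2.275, 2.162, 0.014]
contact_force: [-0.3, 0.4, -0.2]
grip_width: -0.0001
gripper_force: 0.0
```

```bash
python3 cr.py | tail -1; python3 lv.py 17; sed -i 's/^CR=.*/CR={1:(.6051,-.1456),2:(.6015,-.2094),3:(.5979,-.2731),4:(.5943,-.3369)}/' pl.py; python3 chk.py 18; ls pics | grep fin; cp pics/fin_5[89]*.png pics/final.png; r=1
```

```text
deck [-0.2770044   0.03282374]
top [233.  226.8] 122 [0.495 0.11  0.14 ]
scene [270.  160.4] 132 [0.502 0.109 0.139]
top cradle 3 378 x -0.042 0.055 y 0.0016 ang -0.009 ztop 0.085
top cradle 4 389 x -0.04 0.058 y 0.0019 ang 0.006 ztop 0.0856
scene cradle 1 480 x -0.041 0.06 y 0.0009 ang -0.0 ztop 0.0839
scene cradle 2 492 x -0.039 0.06 y 0.0021 ang -0.035 ztop 0.0846
scene cradle 3 486 x -0.043 0.057 y 0.0014 ang -0.014 ztop 0.0844
scene cradle 4 484 x -0.04 0.059 y 0.0017 ang -0.009 ztop 0.0841
fin_578.png
fin_587.png
```

View pics/final.png

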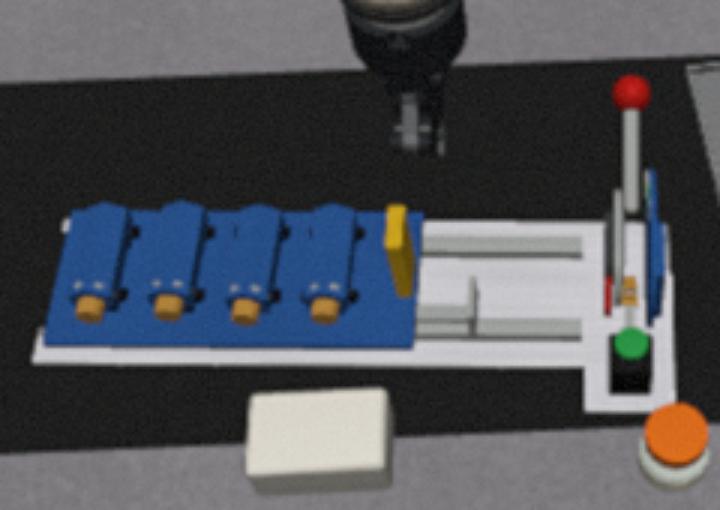

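The picture shows all four cartridges lying in their cradles, the carrier at its end stop, the lever home and the box and jar where they were, so I'm handing in.

```bash
python3 -c "
from bench import r
print(r.hand_in())"
```

```text
the job is handed in; nothing more can be done
None
```

The job is handed in, verdict not shown: the last images, at about 59 s of 208 s, had all four cartridges lying in cradles, the lever home after being set in the third notch, the carrier at its end stop, and the jar and box unmoved; I did not re-check the screwdriver at the end.

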